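# Brew, set out and press the coffee

### The job

Start the brew: set the kitchen timer with its back against the front of the marble slab and push its red button fully in, so that the slab takes the push. While it brews, stand every cup that is there upright in the middle of the saucer of its own colour; then push the French press plunger all the way down, and last push the timer's button fully in against the slab once more to stop it. Let go of everything, leave the button sprung out and the plunger down, and leave the other things on the table where they are.

Things in the scene. Friction and masses are not known exactly. Their poses are not given: they have to be found in the camera images.
- timer: Loose kitchen timer, white box with grey band, 80 long (its x) x 62 wide (its y) x 50 tall, 0.14 to 0.28 kg, with a dark display on top. A big red push button sticks out of its front face (its -x side), the face behind (+x, 40 from the origin) is its flat back. Origin: centre of its underside, z up. It slides away when the button is pushed unless its back rests against something.
- timer_key_face (a point): Centre of the red button's outer face: round, 30 across, sticking 12 out of the timer's front face, 27 above the timer's underside. Moves with the button.
- timer_key (a joint): Travel of the red button into the timer (m): 0 released, 0.006 fully in. Springs back; about 2.3 N starts it, 5 N holds it fully in. Pressing along the timer's +x.
- slab: Fixed white marble slab, 160 (its x) x 200 (its y) x 45 tall; it cannot move. Origin: centre of its underside. Its front face (its -x side) looks toward the robot.
- slab_front (a point): Middle of the slab's front face, 22.5 above the table; x axis points into the slab, y along the face (100 to either side).
- press: French press (cafetiere) with glass jug and black handle on its +x side, standing firmly on its foot (fixed), 97 across the glass, foot 120 across, handle reaching 97 out from the axis, steel lid top at 195. Origin: centre of its underside.
- plunger (a joint): Depth of the French press plunger (m): 0 fully raised, 0.06 fully down on its stop. Slides straight down with about 6 N of friction and stays where it is left.
- plunger_top (a point): Centre of the top of the plunger's black knob (44 across, flat on top over 32); 280 above the table when fully raised, 220 when fully down.
- cup_red: Loose red handleless coffee cup, upright: 64 outside diameter (foot 62), 62 tall, wall 4, thick heavy 12 base, 0.13 to 0.21 kg. Origin: centre of its underside, z up. May be absent (None from the start).
- saucer_red: Loose flat red saucer, disc 104 across, 6 thick, paler circle in the middle. Origin: centre of its underside; the top is 6 above it.
- cup_blue: Loose blue handleless coffee cup, upright: 64 outside diameter (foot 62), 62 tall, wall 4, thick heavy 12 base, 0.13 to 0.21 kg. Origin: centre of its underside, z up. May be absent (None from the start).
- saucer_blue: Loose flat blue saucer, disc 104 across, 6 thick, paler circle in the middle. Origin: centre of its underside; the top is 6 above it.
- cup_green: Loose green handleless coffee cup, upright: 64 outside diameter (foot 62), 62 tall, wall 4, thick heavy 12 base, 0.13 to 0.21 kg. Origin: centre of its underside, z up. May be absent (None from the start).
- saucer_green: Loose flat green saucer, disc 104 across, 6 thick, paler circle in the middle. Origin: centre of its underside; the top is 6 above it.
- cup_yellow: Loose yellow handleless coffee cup, upright: 64 outside diameter (foot 62), 62 tall, wall 4, thick heavy 12 base, 0.13 to 0.21 kg. Origin: centre of its underside, z up. May be absent (None from the start).
- saucer_yellow: Loose flat yellow saucer, disc 104 across, 6 thick, paler circle in the middle. Origin: centre of its underside; the top is 6 above it.
- sugar_jar: Bystander: glass sugar jar with wooden cap, 64 across, 85 tall, standing on the rear half of the marble slab. Origin: centre of its underside.
- syrup: Bystander: amber bottle with red cap, 60 across, 180 tall, near the far edge. Origin: centre of its underside.
- pepper_mill: Bystander: turned wooden pepper mill, 56 across, 145 tall, near the far edge. Origin: centre of its underside.
- spoon: Bystander: wooden spoon, 160 long, lying flat roughly along world y beyond the saucers. Origin: under its middle; x axis runs from handle to bowl.
Not all that is in view belongs to the job. Of the things that look like the cup_red, the middle-sized one is meant. Of the things that look like the cup_yellow, the smaller one is meant.

How it is judged (in metres and radians):
On the way, in this order (a step that is already met when the one before it is completed fails the run):
1. the timer's button is fully in while the timer bears on the slab (value of joint timer_key above 0.0045 m and contact force between timer and slab above 1.5 N), for 0.2 s.
2. every cup present stands released and upright on its own saucer (horizontal distance between cup_red and saucer_red below 0.016 m and z of cup_red in the frame of saucer_red between 0.002 and 0.01 m and angle between each of cup_red, cup_blue, cup_green, cup_yellow's own z axis and vertical below 0.1 rad and linear speed of each of cup_red, cup_blue, cup_green, cup_yellow below 0.02 m/s and contact force between the fingers and cup_red below 0.1 N and horizontal distance between cup_blue and saucer_blue below 0.016 m and z of cup_blue in the frame of saucer_blue between 0.002 and 0.01 m and contact force between the fingers and cup_blue below 0.1 N and horizontal distance between cup_green and saucer_green below 0.016 m and z of cup_green in the frame of saucer_green between 0.002 and 0.01 m and contact force between the fingers and cup_green below 0.1 N and horizontal distance between cup_yellow and saucer_yellow below 0.016 m and z of cup_yellow in the frame of saucer_yellow between 0.002 and 0.01 m and contact force between the fingers and cup_yellow below 0.1 N), for 0.2 s.
3. the plunger is down on its stop (value of joint plunger above 0.056 m), for 0.2 s.
4. the timer's button is fully in again while the timer bears on the slab (all of step 1), for 0.2 s.
At the end, for the whole second after the job is handed in: Every cup present stands upright (within 0.1 rad), released and still on the saucer of its colour, centres within 16 mm; the plunger is at least 55 mm down; the timer stands upright and still on the table with its button sprung out (under 1.5 mm) (all of step 2 and value of joint plunger above 0.055 m and value of joint timer_key below 0.0015 m and angle between timer's own z axis and vertical below 0.1 rad and linear speed of timer below 0.02 m/s and height (world z) of timer below 0.01 m); the robot touches nothing.
It fails at once if the sugar jar is moved by more than 6 cm (distance of sugar_jar from where it was at the start of the episode above 0.06 m).
It fails at once if the syrup is moved by more than 6 cm (distance of syrup from where it was at the start of the episode above 0.06 m).
It fails at once if the pepper mill is moved by more than 6 cm (distance of pepper_mill from where it was at the start of the episode above 0.06 m).
It fails at once if the spoon is moved by more than 6 cm (distance of spoon from where it was at the start of the episode above 0.06 m).
Of cup_red, cup_blue, cup_green, cup_yellow only 2 to 4 are there at a start; the rules pass over those that are not, and their reading is None.
At some moment in a run one of timer, cup_red, cup_blue, cup_green, cup_yellow may be knocked a few centimetres aside while the robot is not near it.
It also fails if it takes over 210 s, if anything falls off the work surface, if the arm or the gripper's body presses on something with over 40 N, if the wrist force passes 120 N, or if a joint passes its speed limit or range.

### The arm

A 6-joint arm with a two-finger parallel gripper is mounted at the origin on the work surface. World frame = base frame: x ahead of the robot, y to its left, z up, the work surface at z = 0. Lengths are in mm, angles in degrees, forces in N, time in s.
With the tool pointing down it reaches from about 300 to 850 mm from the base axis. Payload 4.2 kg.
Tool frame: the origin (TCP) lies midway between the tips of the shut fingers; the grasp point (between the pads) lies 19 mm behind it (env.tcp_to_grasp is the distance from the TCP to the grasp point, in mm); z points along the fingers, x is the direction in which the jaws open and shut, and the axes are right-handed (so a half turn about z gives the same grasp; the last joint's range is limited). The gripper opens to 91 mm and grips with 3 to 60 N. Pads are 32 mm wide; open, the fingers measure 118 mm over their backs; the gripper's body (76 mm by 178 mm) begins 60 mm behind the grasp point.
Start: joints at [-70.646, 18.312, 89.639, -0, 72.044, -1.146], TCP at [201.377, -538.6, 213.976] pointing down, gripper open.
Joint ranges: [-177.97, 177.97], [-48.28, 115.42], [12.27, 149.76], [-77.06, 257.06], [2.81, 150.46], [-146.56, 146.56]. Speed limits (degrees/s): [147.25, 147.25, 180, 180, 180, 180].

### API

Orientations are given as [roll, pitch, yaw] about the fixed x, y, z axes, in that order (R = Rz(yaw) Ry(pitch) Rx(roll)).
In Python, from workcell import env gives the robot as it stands.
- The arm moves only by the tool drive_tool, never from a script. Its argument "motion" is a list of rows, each a list of 2 entries, a list of its own where there are three numbers: the shift along the world's x, y, z in m, then the turn, a rotation vector about the world's x, y, z in rad. In form: [[[dx, dy, dz], [wx, wy, wz]], ...]. A call has exactly 10 rows; each row shifts and turns the commanded pose from where the row before left it; what a row does not reach is not made up. A row lasts 1/12 s, in which the tool goes at most 41.7 mm and 7.16 degrees, less where a joint would pass 70% of its speed; a pose out of reach is approached as far as the arm can. A call is refused whole if a number of a shift passes 0.0417 or a number of a turn 0.125, either way. A call with a gripper value outside its range is refused whole. "claw" is the opening, from 0 (shut) to 1 (fully open), set as the call begins (left out, the last holds). The fingers move at their own pace and stop on an object; "force" is the grip in N (left out, the last holds). Time passes only in rows, so rows that do not move let the fingers close, or fill a call up. It gives the time, the measured TCP pose, the force and the opening at its end, in the units of the state.
- env.state(): the state, without advancing time (a new reading comes with each control period).
- env.grab_frame(name): name is "scene" or "side" or "wrist"; returns the picture (400x640x3 uint8, red, green, blue); there is no depth.
- env.camera_params(name): a dict with "fov_y" (degrees; the focal length in pixels is half the picture's height over the tangent of half this angle, whatever the lens; pixels are square), "cx", "cy" (the principal point, pixels), "k1" (the pictures are not rectified: a ray, as slopes to the right and down, at radius r is drawn at 1 + k1 r^2 times it, then the intrinsics apply), "pose" (4x4, takes a point from camera to world coordinates). Camera axes: x right, y down, z forward; pixel columns grow to the right and rows downward; lengths in mm; the calibration is good to about 2 mm. A picture is of the moment at which its call begins: read the wrist's pose just before it. camera_params takes no time and is no camera call; for the wrist camera it gives the pose at the moment of the call.
- env.job_done(): hands the job in, once; it reports no verdict.
The state is a dict: "time_s": time; "qpos": joint angles; "qvel": joint speeds; "effort": joint torques, N m; "ee_pos": TCP position; "ee_rot": TCP orientation; "force": force on the tool from outside, world axes, zero at the start; "torque": the same for the moment, N m; "gripper_width": finger opening in mm.
Only numpy, scipy, OpenCV 4.12 (cv2) and the standard library are available. Lean on these libraries where they do the work, as an engineer would, in place of code of your own. Each camera call takes 0.05 s, during which the arm holds its last target.

## Working session

There is one attempt and no reset: what is moved stays moved. The work goes in short steps, Python scripts to look and compute and a tool call to move; the robot and the scene stay as the last step left them, time stands still between calls to the robot, and variables do not carry over. Pictures are saved under pics/ and viewed, and the job is handed in when it is done.

Besides the shell and the picture viewer there is one more tool, called after ">>>" as a command line: name --argument value ..., lists and objects as JSON in quotes. drive_tool: Moves the arm, as the interface text tells. Its arguments: {"type":"object","properties":{"motion":{"type":"array","items":{"type":"array"}},"claw":{"type":"number"},"force":{"type":"number"}},"required":["motion"]}

```bash
ls; mkdir -p pics
python3 - <<'E'
from workcell import env
import cv2
print(env.state())
for n in ["scene","side","wrist"]:
    p=env.camera_params(n); print(n,p)
    cv2.imwrite(f"pics/a_{n}.png",env.grab_frame(n)[:,:,::-1])
E
```

```text
pics
{'time_s': 0.0, 'qpos': array([-7.06447084e+01,  1.83523437e+01,  8.97066991e+01, -1.35696249e-03,
        7.20442486e+01, -1.14479875e+00]), 'qvel': array([-0.02615486,  0.02230723,  0.01648758,  0.06693816,  0.05165044,
       -0.08619367]), 'effort': array([-2.95996848e-03, -4.12464523e+01, -2.31976140e+01,  7.25489692e-02,
        4.58999164e-02, -1.49017606e-04]), 'ee_pos': array([ 201.20498289, -538.10285694,  213.11126111]), 'ee_rot': array([-1.79999226e+02,  1.03296480e-01, -6.94994895e+01]), 'force': array([-0.32326572, -0.50618972,  0.02414031]), 'torque': array([-0.0226126 ,  0.05431187, -0.01305664]), 'gripper_width': 90.83039169398623}
scene {'fov_y': 44.41660153741405, 'cx': 330.66087620837595, 'cy': 190.78941588675346, 'k1': 0.02654040382843563, 'pose': array([[-6.07143546e-02,  7.00134738e-01, -7.11424709e-01,
         1.67771787e+03],
       [ 9.98134325e-01,  4.71934644e-02, -3.87381787e-02,
         5.95437772e+01],
       [ 6.45265209e-03, -7.12449385e-01, -7.01693834e-01,
         1.29650225e+03],
       [ 0.00000000e+00,  0.00000000e+00,  0.00000000e+00,
  
[... 256 characters left out ...]
,  4.70974131e-01, -7.32668231e-01,
         8.34006882e+02],
       [ 1.45082282e-02, -8.36650543e-01, -5.47544866e-01,
         7.99124058e+02],
       [ 0.00000000e+00,  0.00000000e+00,  0.00000000e+00,
         1.00000000e+00]])}
wrist {'fov_y': 62.369638849267034, 'cx': 318.52811328726136, 'cy': 201.61445916660068, 'k1': -0.022316425284743147, 'pose': array([[ 3.49543192e-01, -9.08102016e-01, -2.30586827e-01,
         2.65768217e+02],
       [-9.36919330e-01, -3.39136489e-01, -8.46676460e-02,
        -5.13944060e+02],
       [-1.31354708e-03,  2.45636255e-01, -9.69361184e-01,
         3.83899280e+02],
       [ 0.00000000e+00,  0.00000000e+00,  0.00000000e+00,
         1.00000000e+00]])}
```

View pics/a_scene.png

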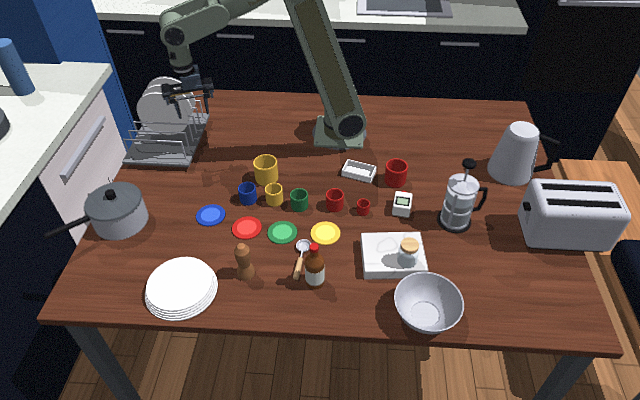

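View pics/a_side.png

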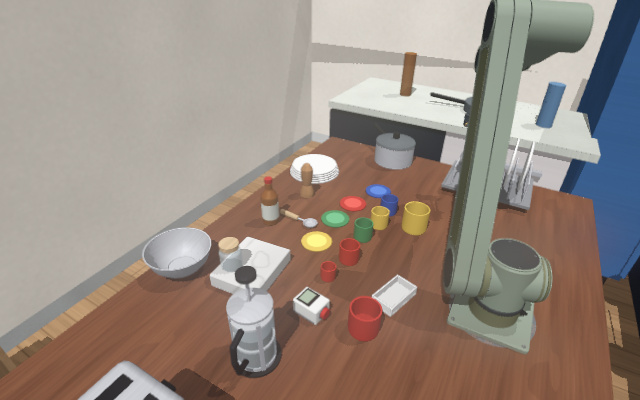

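View pics/a_wrist.png

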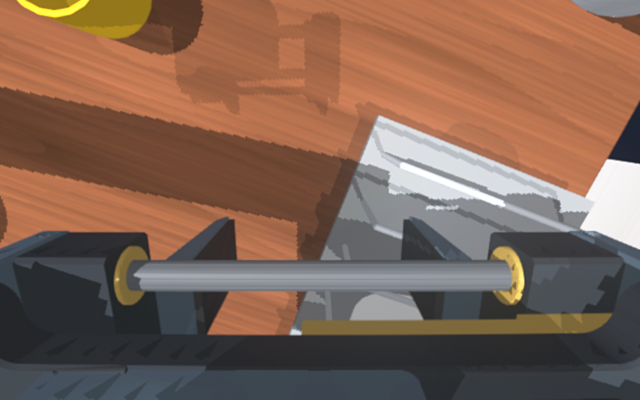

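Scene view (image right = +y, image down = +x): the robot is at the top. There are three red cups: large (396,172), middle (335,200) and small (363,206). There are two yellow cups: large (265,170) and small (274,195). Blue is at (248,193) and green at (299,200). The saucers are blue (210,215), red (246,228), green (282,232) and yellow (325,233). The timer is at (402,204), the slab at (393,255) and the press at (459,200). The next crop is enlarged to confirm which red and yellow cups are meant.

```bash
cat > h.py <<'E'
import numpy as np, cv2
from workcell import env
def cam(n): 
    p=env.camera_params(n); f=200/np.tan(np.radians(p['fov_y']/2)); return p,f
def ray(P,uv):
    p,f=P; d=np.array([(uv[0]-p['cx'])/f,(uv[1]-p['cy'])/f]); r=d.copy()
    for _ in range(20): r=d/(1+p['k1']*(r@r))
    T=p['pose']; v=T[:3,:3]@np.array([r[0],r[1],1]); return T[:3,3],v
def onz(P,uv,z):
    o,v=ray(P,uv); return o+v*(z-o[2])/v[2]
def proj(P,X):
    p,f=P; T=p['pose']; c=T[:3,:3].T@(np.array(X,float)-T[:3,3]); r=c[:2]/c[2]; r=r*(1+p['k1']*(r@r))
    return np.array([r[0]*f+p['cx'],r[1]*f+p['cy']])
def tri(P1,a,P2,b):
    o1,v1=ray(P1,a);o2,v2=ray(P2,b); A=np.c_[v1,-v2]; s=np.linalg.lstsq(A,o2-o1,rcond=None)[0]
    x,y=o1+s[0]*v1,o2+s[1]*v2; return (x+y)/2,np.linalg.norm(x-y)
RNG=dict(red=[(0,8),(172,180)],yellow=[(20,33)],green=[(65,90)],blue=[(105,125)])
def blobs(img,col,minA=40,S=110,V=50):
    h=cv2.cvtColor(img,cv2.COLOR_RGB2HSV); m=np.zeros(h.shape[:2],np.uint8)
    for a,b in RNG[col]: m|=cv2.inRange(h,(a,S,V),(b,255,255))
    n,l,st,c=cv2.connectedComponentsWithStats(m)
    return [(c[i].round(1),st[i],(l==i)) for i in range(1,n) if st[i,4]>=minA]
E
python3 - <<'E'
from h import *
im=cv2.imread('pics/a_scene.png')
c=im[145:295,190:510]; cv2.imwrite('pics/b.png',cv2.resize(c,None,fx=2.5,fy=2.5,interpolation=cv2.INTER_CUBIC))
c=im[145:265,230:350]; cv2.imwrite('pics/b3.png',cv2.resize(im[150:225,230:420],None,fx=4,fy=4,interpolation=cv2.INTER_CUBIC))
for n in('scene','side'):
    P=cam(n); rgb=cv2.imread(f'pics/a_{n}.png')[:,:,::-1].copy()
    for col in RNG:
        for c,s,m in blobs(rgb,col):
            print(n,col,c,s,'z30',onz(P,c,30)[:2].round(),'z6',onz(P,c,6)[:2].round())
E
```

```text
scene red [257.8 104.1] [251  97  17  15  49] z30 [-136. -369.] z6 [-171. -377.]
scene red [296.7 104.3] [285  96  26  17  79] z30 [-147. -196.] z6 [-182. -201.]
scene red [410.7 109.5] [399  97  21  30 136] z30 [-143.  312.] z6 [-177.  317.]
scene red [432.  105.1] [420  98  22  15  63] z30 [-183.  409.] z6 [-218.  416.]
scene red [224.1 110.4] [218 100  12  20  57] z30 [ -78. -509.] z6 [-111. -520.]
scene red [381.6 106.6] [373 100  16  12  51] z30 [-156.  184.] z6 [-191.  186.]
scene red [449.5 107.1] [441 101  19  11  50] z30 [-173.  486.] z6 [-208.  494.]
scene red [512.9 110.7] [490 101  42  21 208] z30 [-163.  761.] z6 [-198.  775.]
scene red [241.3 113.1] [229 110  29   8  74] z30 [ -64. -430.] z6 [ -97. -439.]
scene red [277.  116.2] [266 110  24  15  89] z30 [ -52. -271.] z6 [ -85. -278.]
scene red [374.6 120.2] [367 113  16  13  50] z30 [-52. 152.] z6 [-85. 154.]
scene red [385.8 120.7] [381 112  10  17  67] z30 [-52. 201.] z6 [-85. 203.]
scene red [288.3 120.5] [279 115  17  10  52] z30 [ -25. -219.] z6 [ -57. -224.]
scene red [468.9 123.9] [465 115  10  17  47] z30 [-53.
[... 9388 characters left out ...]
38  22  28 530] z30 [439.   3.] z6 [450. -23.]
side red [327.8 271.1] [320 261  17  22 321] z30 [454. 115.] z6 [466.  93.]
side red [363.9 318. ] [ 347  295   35   47 1336] z30 [291. 221.] z6 [298. 201.]
side red [324.8 313.2] [320 307  11  13  90] z30 [386. 257.] z6 [396. 239.]
side yellow [415.2 217.7] [402 201  29  34 770] z30 [ 312. -284.] z6 [ 319. -319.]
side yellow [379.5 217.2] [371 206  18  24 356] z30 [ 425. -221.] z6 [ 436. -254.]
side yellow [316.1 241. ] [301 231  31  21 491] z30 [554.  11.] z6 [569. -15.]
side blue [614.  142.9] [  560     0    80   280 12866] z30 [ -427. -1528.] z6 [ -443. -1601.]
side blue [383.5 196.4] [366 185  32  31 466] z30 [ 464. -361.] z6 [ 476. -398.]
```

View pics/b.png

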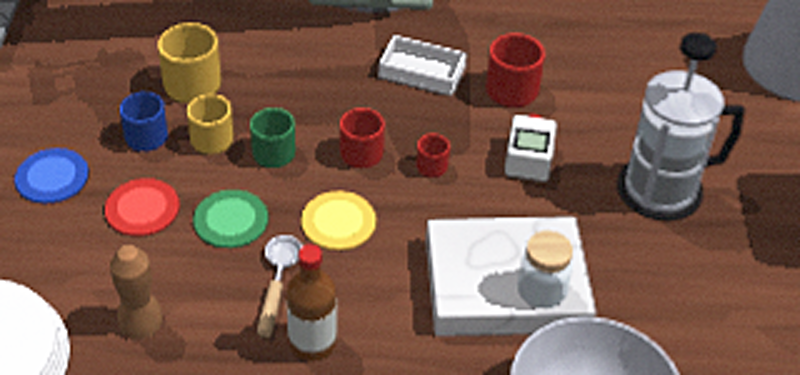

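View pics/b3.png

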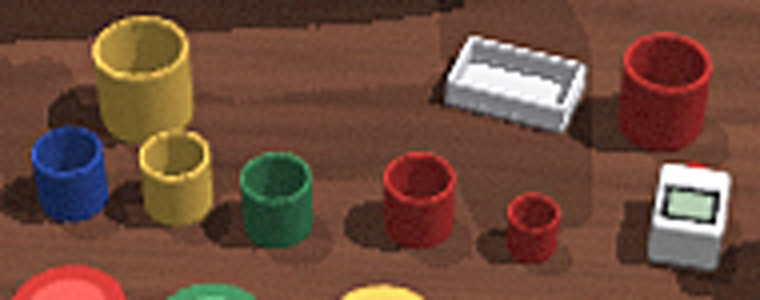

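Both crops agree. The middle of the three reds is (335,200), between the large one at (396,172) and the small one at (363,206). The smaller yellow is (274,195), with the larger at (265,170). Blue and green have one cup each, so four cups are present. Next I'll measure them more precisely.

```bash
cat >> h.py <<'E'
def cmask(rgb,col):
    f=rgb.astype(int); R,G,B=f[...,0],f[...,1],f[...,2]
    if col=='red': return (R>85)&(R>2.6*G)&(R>2.6*B) 
    if col=='yellow': return (R>80)&(G>0.62*R)&(B<0.55*G)
    if col=='green': return (G>1.4*R)&(G>1.15*B)&(G>35)
    if col=='blue': return (B>1.4*R)&(B>1.3*G)&(B>50)
def near(rgb,col,uv,rad=24):
    m=cmask(rgb,col).astype(np.uint8); 
    y,x=np.mgrid[:m.shape[0],:m.shape[1]]; m[np.hypot(x-uv[0],y-uv[1])>rad]=0
    m=cv2.morphologyEx(m,cv2.MORPH_OPEN,np.ones((2,2),np.uint8))
    n,l,st,c=cv2.connectedComponentsWithStats(m)
    if n<2: return None
    i=1+np.argmax(st[1:,4]); cs,_=cv2.findContours((l==i).astype(np.uint8),cv2.RETR_EXTERNAL,cv2.CHAIN_APPROX_NONE)
    f=np.zeros(m.shape,np.uint8); cv2.drawContours(f,cs,-1,1,-1); M=cv2.moments(f,True)
    return np.array([M['m10'],M['m01']])/M['m00'],st[i]
E
python3 - <<'E'
from h import *
P={n:cam(n) for n in('scene','side')}
I={n:cv2.imread(f'pics/a_{n}.png')[:,:,::-1] for n in P}
t=dict(cr=('red',(335,200),(349,251),31),cb=('blue',(248,193),(391,203),31),cg=('green',(299,200),(364,230),31),cy=('yellow',(274,196),(380,217),31),
 sr=('red',(246,228),(352,203),3),sb=('blue',(210,215),(377,191),3),sg=('green',(282,232),(335,218),3),sy=('yellow',(325,233),(316,241),3))
for k,(c,a,b,z) in t.items():
    for n,q in(('scene',a),('side',b)):
        r=near(I[n],c,q,16 if k=='cy' else 22)
        if r: print(k,n,r[0].round(1),r[1],onz(P[n],r[0],z)[:2].round(1))
E
```

```text
cr scene [335.7 200.4] [327 189  18  24 286] [442.6  11. ]
cb scene [248.1 193.9] [239 182  19  24 372] [ 430.9 -309.9]
cb side [386.9 199. ] [372 186  27  31 420] [ 445.2 -348.4]
cg scene [299.9 200.4] [291 189  18  24 367] [ 451.3 -118.2]
cg side [364.1 230.4] [356 219  18  24 327] [ 441.3 -120.5]
cy scene [274.4 194.1] [265 182  19  25 398] [ 425.9 -214.1]
cy side [380.6 218.4] [372 207  18  24 348] [ 418.6 -215.3]
sr scene [247.3 228.4] [233 217  30  23 337] [ 572.3 -290.1]
sb scene [211.2 215.8] [197 205  29  22 509] [ 521.9 -429. ]
sb side [383.2 195.7] [367 185  32  25 441] [ 480.4 -407.5]
sg scene [282.7 233.1] [268 222  30  23 549] [ 585.4 -164.4]
sg side [335.9 219.5] [323 212  27  16 352] [ 570.3 -163. ]
sy scene [325.9 233.8] [311 222  31  24 369] [578.5 -15.3]
sy side [317.4 242. ] [303 233  30  20 268] [564.3 -15.6]
```

```bash
sed -i 's/    m=cv2.morphologyEx.*//' h.py
cat > meas.py <<'E'
from h import *
import sys
P={n:cam(n) for n in('scene','side')}
I={n:cv2.imread(f'pics/a_{n}.png')[:,:,::-1] for n in P}
t=dict(cr=('red',(335,200),(349,251),31),cb=('blue',(248,193),(391,203),31),cg=('green',(299,200),(364,230),31),cy=('yellow',(274,196),(380,217),31),
 sr=('red',(246,228),(352,203),3),sb=('blue',(210,215),(377,191),3),sg=('green',(282,232),(335,218),3),sy=('yellow',(325,233),(316,241),3))
for k,(c,a,b,z) in t.items():
    for n,q in(('scene',a),('side',b)):
        r=near(I[n],c,q,16 if k=='cy' else 22)
        if r: print(k,n,r[0].round(1),r[1],onz(P[n],r[0],z)[:2].round(1))
E
python3 meas.py
python3 - <<'E'
import cv2
a=cv2.imread('pics/a_scene.png')[180:285,345:485]; cv2.imwrite('pics/c1.png',cv2.resize(a,None,fx=5.5,fy=5.5,interpolation=cv2.INTER_LINEAR))
a=cv2.imread('pics/a_side.png')[230:350,200:350]; cv2.imwrite('pics/c2.png',cv2.resize(a,None,fx=5,fy=5,interpolation=cv2.INTER_LINEAR))
E
```

```text
cr scene [334.5 199.3] [326 188  18  24 312] [437.6   6.4]
cb scene [247.1 192.9] [238 181  19  24 372] [ 426.  -314.5]
cb side [385.9 198. ] [371 185  27  31 420] [ 451.2 -353.2]
cg scene [298.9 199.4] [290 188  18  24 367] [ 446.5 -122.4]
cg side [362.8 229. ] [355 218  18  24 335] [ 448.3 -125.3]
cy scene [273.4 193.1] [263 180  20  27 402] [ 420.8 -218.6]
cy side [379.6 217.4] [371 206  18  24 348] [ 424.  -219.3]
sr scene [246.3 227.4] [232 216  30  23 339] [ 567.9 -294.5]
sb scene [210.2 214.8] [196 204  30  22 510] [ 517.3 -433.6]
sb side [382.2 194.7] [366 184  32  26 442] [ 486.6 -412.4]
sg scene [281.7 232.1] [267 221  30  23 549] [ 581.1 -168.4]
sg side [334.9 218.5] [322 211  27  16 352] [ 576.4 -166.7]
sy scene [324.9 232.8] [310 221  31  24 369] [574.2 -19. ]
sy side [316.4 241. ] [302 231  30  21 269] [569.9 -18.6]
```

View pics/c1.png

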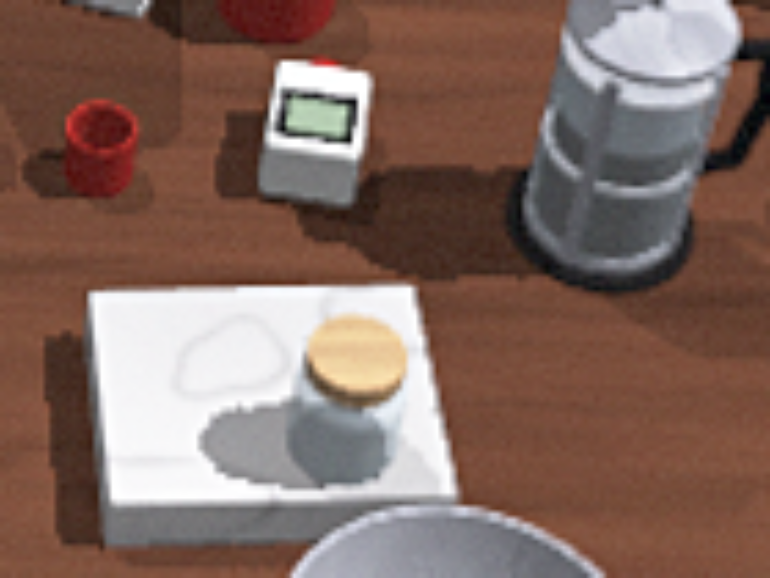

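View pics/c2.png

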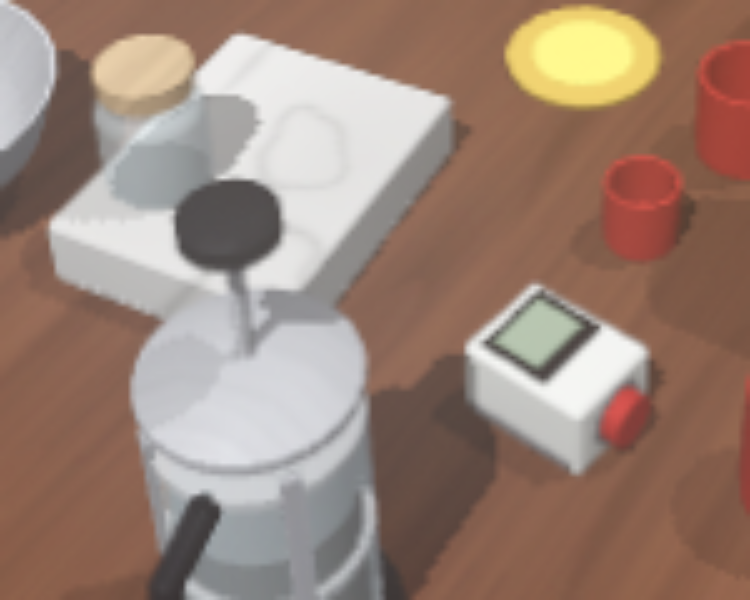

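Scene crop: the slab's top corners are at crop pixels (90,291), (413,286), (457,497) and (110,502). The timer's top corners are at (280,62), (372,72), (358,182) and (263,168), and its red button faces the robot. The side crop shows the same objects with the button clearly visible.

Run:
```python
from h import *
A=cam('scene');B=cam('side')
u=lambda p,s,o:(np.array(p)+.5)/s-.5+np.array(o)
def show(n,P,pts,s,o,z):
    q=[onz(P,u(p,s,o),z)[:2] for p in pts]; print(n,[list(a.round(1)) for a in q]); 
    for i in range(4): d=q[(i+1)%4]-q[i]; print('  len',np.hypot(*d).round(1),'ang',np.degrees(np.arctan2(d[1],d[0])).round(1))
    print('  c',np.mean(q,0).round(1))
show('slab sc',A,[(90,291),(413,286),(457,497),(110,502)],5.5,(345,180),45)
show('timer sc',A,[(280,62),(372,72),(358,182),(263,168)],5.5,(345,180),50)
show('timer sd',B,[(537,286),(650,350),(578,412),(470,348)],5,(200,230),50)
o=u((452,100),5,(200,230)),u((240,35),5,(200,230)),u((50,228),5,(200,230))
print('slab side corners',[onz(B,p,45)[:2].round(1) for p in o])
# knob
for n,P in(('scene',A),('side',B)):
    im=cv2.imread(f'pics/a_{n}.png').max(2); r=(455,152,485,178) if n=='scene' else(230,262,262,290)
    m=np.zeros_like(im); m[r[1]:r[3],r[0]:r[2]]=(im[r[1]:r[3],r[0]:r[2]]<60)*255
    k,l,st,c=cv2.connectedComponentsWithStats(m); i=1+np.argmax(st[1:,4]); print('knob',n,c[i],st[i],onz(P,c[i],272)[:2])
```

```text
slab sc [[np.float64(600.9), np.float64(103.9)], [np.float64(583.7), np.float64(300.6)], [np.float64(740.7), np.float64(314.7)], [np.float64(757.3), np.float64(117.8)]]
  len 197.5 ang 95.0
  len 157.6 ang 5.1
  len 197.6 ang -85.2
  len 157.1 ang -174.9
  c [670.7 209.2]
timer sc [[np.float64(398.5), np.float64(225.5)], [np.float64(403.8), np.float64(285.5)], [np.float64(503.6), np.float64(271.0)], [np.float64(495.5), np.float64(211.5)]]
  len 60.3 ang 84.9
  len 100.8 ang -8.3
  len 60.0 ang -97.8
  len 98.0 ang 171.8
  c [450.3 248.4]
timer sd [[np.float64(464.9), np.float64(216.8)], [np.float64(389.5), np.float64(226.2)], [np.float64(401.6), np.float64(281.3)], [np.float64(472.4), np.float64(272.9)]]
  len 76.0 ang 172.9
  len 56.4 ang 77.6
  len 71.3 ang -6.8
  len 56.6 ang -97.6
  c [432.1 249.3]
slab side corners [array([594.2, 104.5]), array([748.3, 120.4]), array([730.3, 315.3])]
knob scene [469.04615385 163.48461538] [462 158  15  12 130] [486.8362915  431.91796202]Traceback (most recent call last):
  File "<stdin>", line 17, in <module>
    return _wrapfunc(a, 'argmax', axis=axis, out=out, **kwds)
    return bound(*args, **kwds)
ValueError: attempt to get argmax of an empty sequence
```

>>> drive_tool --motion '[[[0.017,0.037,0],[0,0,0.12]],[[0.017,0.037,0],[0,0,0.12]],[[0.017,0.037,0],[0,0,0.12]],[[0.017,0.037,0],[0,0,0.12]],[[0.017,0.037,0],[0,0,0.12]],[[0.017,0.037,0],[0,0,0.12]],[[0.017,0.037,0],[0,0,0.12]],[[0.017,0.037,0],[0,0,0.12]],[[0.017,0.037,0],[0,0,0.12]],[[0.017,0.037,0],[0,0,0.12]]]'

```text
time_s: 0.98
ee_pos: [371.5, -166.7, 214.0]
ee_rot: [180.0, -0.0, -0.4]
force: [1.3, 0.3, -0.4]
gripper_width: 91.4
```

>>> drive_tool --motion '[[[0.017,0.037,0],[0,0,0.12]],[[0.017,0.037,0],[0,0,0.12]],[[0.017,0.037,0],[0,0,0.12]],[[0.017,0.037,0],[0,0,0.12]],[[0.017,0.037,0],[0,0,0.12]],[[0.017,0.037,0],[0,0,0.12]],[[0.017,0.037,0],[0,0,0.12]],[[0.017,0.037,0],[0,0,0.12]],[[0.017,0.037,0],[0,0,0.12]],[[0.017,0.037,0],[0,0,0.12]]]'

```text
time_s: 1.82
ee_pos: [541.6, 203.5, 213.7]
ee_rot: [-180.0, 0.0, 68.4]
force: [0.3, -1.1, -0.0]
gripper_width: 91.1
```

>>> drive_tool --motion '[[[0,0.02,0],[0,0,0.12]],[[0,0.02,0],[0,0,0.12]],[[0,0,0],[0,0,0]],[[0,0,0],[0,0,0]],[[0,0,0],[0,0,0]],[[0,0,0],[0,0,0]],[[0,0,0],[0,0,0]],[[0,0,0],[0,0,0]],[[0,0,0],[0,0,0]],[[0,0,0],[0,0,0]]]'

```text
time_s: 2.65
ee_pos: [541.4, 241.0, 214.1]
ee_rot: [180.0, -0.0, 81.7]
force: [0.9, 0.0, -0.0]
gripper_width: 91.1
```

Run:
```python
from h import *
import pickle
s=env.state(); print(s['time_s'],s['ee_pos'],s['ee_rot'],s['qpos'])
P=cam('wrist'); pickle.dump(P,open('w1.pkl','wb')); cv2.imwrite('pics/w1.png',env.grab_frame('wrist')[:,:,::-1])
print(proj(P,s['ee_pos']))
```

```text
2.65 [541.44421442 240.95063998 214.14758091] [ 1.79986854e+02 -9.25346503e-03  8.17131056e+01] [ 2.28772537e+01  1.98940063e+01  8.72460191e+01  1.16721006e-03
  7.28439374e+01 -5.88361950e+01]
[318.21347764 247.14251002]
```

View pics/w1.png

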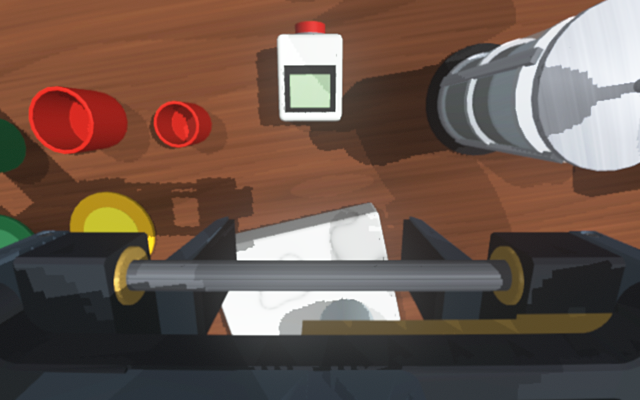

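The wrist view shows the timer at (310,78), top corners about (278,35), (342,34), (342,120) and (280,121). The slab's top front edge runs from about (237,235) to its corner at (374,204).

Run:
```python
from h import *
import pickle
P=pickle.load(open('w1.pkl','rb')); im=cv2.imread('pics/w1.png')
cv2.imwrite('pics/w1c.png',cv2.resize(im[10:250,220:400],None,fx=2.5,fy=2.5))
hsv=cv2.cvtColor(im,cv2.COLOR_BGR2HSV)
m=((hsv[...,1]<50)&(hsv[...,2]>120)).astype(np.uint8); m[:,:265]=0;m[:,355:]=0;m[140:]=0
cs,_=cv2.findContours(m,cv2.RETR_EXTERNAL,cv2.CHAIN_APPROX_NONE); c=max(cs,key=cv2.contourArea)
b=cv2.boxPoints(cv2.minAreaRect(c)); print(b.round(1))
q=[onz(P,p,50)[:2] for p in b]; print(np.round(q,1)); print(np.mean(q,0).round(1))
for i in range(4): d=q[(i+1)%4]-q[i]; print(np.hypot(*d).round(1),np.degrees(np.arctan2(d[1],d[0])).round(1))
for p in[(237,235),(374,204)]: print(onz(P,p,45)[:2].round(1))
a,bb=[onz(P,p,45)[:2] for p in[(237,235),(374,204)]]; d=bb-a;print(np.degrees(np.arctan2(d[1],d[0])))
```

```text
[[277.  32.]
 [342.  32.]
 [342. 120.]
 [277. 120.]]
[[390.6 224.3]
 [399.4 284. ]
 [478.5 273.8]
 [469.2 210.4]]
[434.5 248.1]
60.4 81.6
79.8 -7.4
64.0 -98.3
79.8 170.0
[582.8 145.2]
[569.7 296.7]
94.9632897795937
```

View pics/w1c.png

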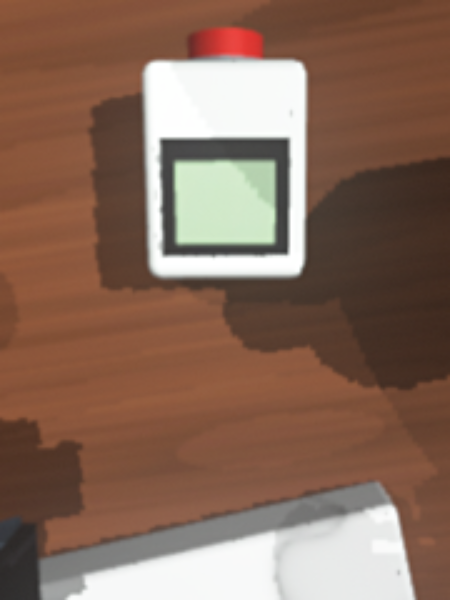

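Run:
```python
from h import *
import pickle
P=pickle.load(open('w1.pkl','rb'))
for z,ps in((45,[(236,245),(374,213)]),(0,[(236,232),(371,203)])):
    a,b=[onz(P,p,z)[:2] for p in ps]; print(z,a.round(1),b.round(1),np.degrees(np.arctan2(*(b-a)[::-1])).round(1))
    print('x at y=200',a[0]+(b-a)[0]*(200-a[1])/(b-a)[1])
```

```text
45 [594.1 141.7] [579.6 295.7] 95.4
x at y=200 588.6346169801978
0 [593.4 130.8] [580.8 299.3] 94.3
x at y=200 588.2342093528969
```

>>> drive_tool --motion '[[[-0.0214,0.0014,-0.018],[0,0,0.017]],[[-0.0214,0.0014,-0.018],[0,0,0]],[[-0.0214,0.0014,-0.018],[0,0,0]],[[-0.0214,0.0014,-0.018],[0,0,0]],[[-0.0214,0.0014,-0.018],[0,0,0]],[[0,0,-0.025],[0,0,0]],[[0,0,-0.025],[0,0,0]],[[0,0,-0.025],[0,0,0]],[[0,0,-0.02],[0,0,0]],[[0,0,-0.017],[0,0,0]]]'

```text
time_s: 3.53
ee_pos: [433.9, 248.1, 10.6]
ee_rot: [-179.9, 0.0, 82.7]
force: [-0.2, -0.0, 0.4]
gripper_width: 91.4
```

>>> drive_tool --motion '[[[0,0,0],[0,0,0]],[[0,0,0],[0,0,0]],[[0,0,0],[0,0,0]],[[0,0,0],[0,0,0]],[[0,0,0],[0,0,0]],[[0,0,0],[0,0,0]],[[0,0,0],[0,0,0]],[[0,0,0],[0,0,0]],[[0,0,0],[0,0,0]],[[0,0,0],[0,0,0]]]' --claw 0 --force 20

```text
time_s: 4.37
ee_pos: [435.2, 248.7, 13.2]
ee_rot: [179.9, -0.1, 82.7]
force: [0.2, 0.2, 5.8]
gripper_width: 62.1
```

>>> drive_tool --motion '[[[0,0,0.012],[0,0,0]],[[0.01,-0.0045,0],[0,0,0.027]],[[0.015,-0.007,0],[0,0,0.027]],[[0.015,-0.007,0],[0,0,0.027]],[[0.015,-0.007,0],[0,0,0.027]],[[0.015,-0.007,0],[0,0,0.027]],[[0.015,-0.007,0],[0,0,0.027]],[[0.015,-0.005,0],[0,0,0.027]],[[0.01,-0.003,0],[0,0,0.026]],[[0,0,0],[0,0,0]]]'

```text
time_s: 5.2
ee_pos: [546.0, 200.3, 23.8]
ee_rot: [179.9, -0.0, 95.0]
force: [-0.0, -0.4, -1.2]
gripper_width: 62.1
```

>>> drive_tool --motion '[[[0,0,-0.004],[0,0,0]],[[0,0,-0.004],[0,0,0]],[[0,0,-0.003],[0,0,0]],[[0,0,0],[0,0,0]],[[0,0,0],[0,0,0]],[[0,0,0],[0,0,0]],[[0,0,0],[0,0,0]],[[0,0,0],[0,0,0]],[[0,0,0],[0,0,0]],[[0,0,0],[0,0,0]]]'

```text
time_s: 6.03
ee_pos: [544.0, 201.0, 13.0]
ee_rot: [-180.0, -0.0, 95.0]
force: [-3.8, 0.4, 3.8]
gripper_width: 61.7
```

Run:
```python
from h import *
cv2.imwrite('pics/d_sc.png',cv2.resize(env.grab_frame('scene')[180:285,345:485,::-1],None,fx=5,fy=5))
cv2.imwrite('pics/d_sd.png',cv2.resize(env.grab_frame('side')[200:320,200:350,::-1],None,fx=5,fy=5))
```

```text
(no output)
```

View pics/d_sd.png

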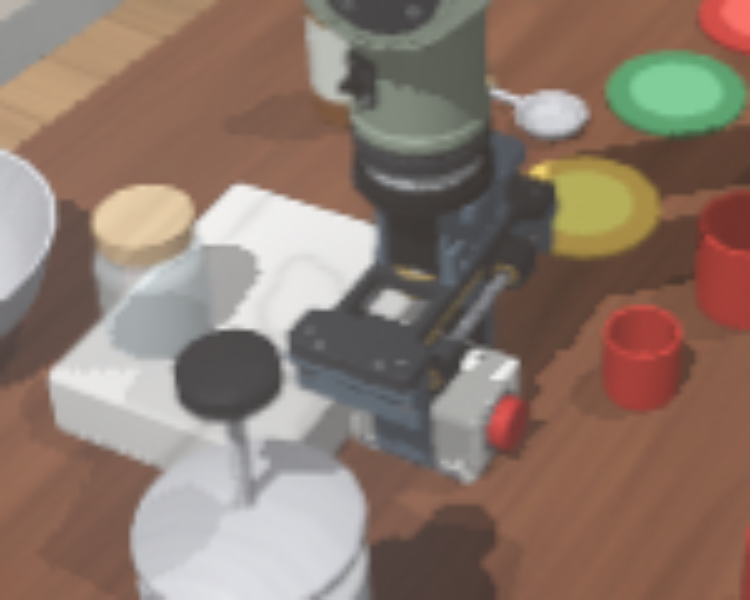

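>>> drive_tool --motion '[[[0,0,0],[0,0,0]],[[0,0,0],[0,0,0]],[[0,0,0],[0,0,0]],[[0,0,0],[0,0,0]],[[0,0,0],[0,0,0]],[[0,0,0.015],[0,0,0]],[[0,0,0.02],[0,0,0]],[[0,0,0.02],[0,0,0]],[[0,0,0.02],[0,0,0]],[[0,0,0.015],[0,0,0]]]' --claw 1

```text
time_s: 6.97
ee_pos: [545.1, 201.1, 104.6]
ee_rot: [179.9, -0.0, 95.1]
force: [-0.7, 0.6, 0.2]
gripper_width: 90.8
```

>>> drive_tool --motion '[[[-0.025,-0.002,0],[0,0,0]],[[-0.025,-0.002,0],[0,0,0]],[[-0.025,-0.002,0],[0,0,0]],[[-0.02,-0.002,0],[0,0,0]],[[0,0,-0.02],[0,0,0]],[[0,0,-0.02],[0,0,0]],[[0,0,-0.02],[0,0,0]],[[0,0,-0.02],[0,0,0]],[[0,0,-0.01],[0,0,0]],[[0,0,0],[0,0,0]]]' --claw 0

```text
time_s: 7.8
ee_pos: [447.9, 192.2, 11.0]
ee_rot: [-179.8, 0.1, 95.1]
force: [-0.3, 0.0, 0.8]
gripper_width: 27.3
```

Run:
```python
from h import *
s=env.state(); print(s['ee_pos'],s['gripper_width'])
cv2.imwrite('pics/e_sc.png',cv2.resize(env.grab_frame('scene')[165:285,345:485,::-1],None,fx=5,fy=5))
cv2.imwrite('pics/e_sd.png',cv2.resize(env.grab_frame('side')[200:320,200:350,::-1],None,fx=5,fy=5))
```

```text
[447.8874266  192.24632574  10.97137007] 27.342411280749346
```

View pics/e_sd.png

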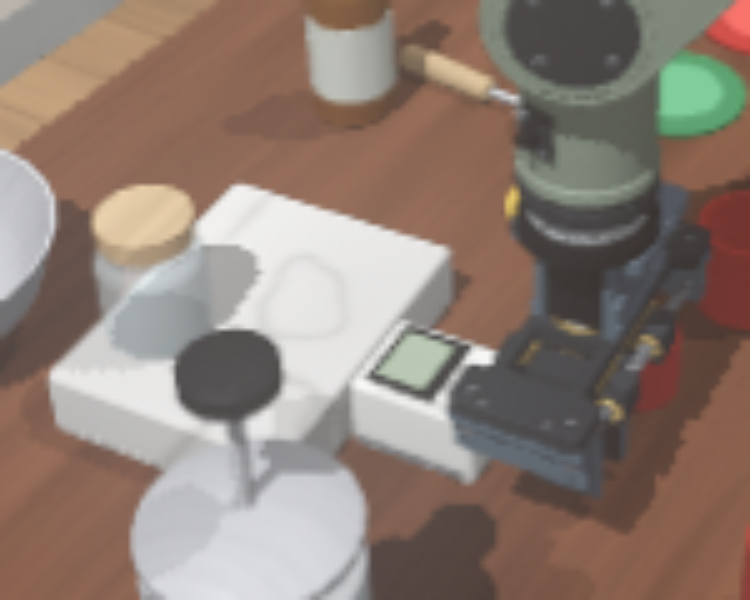

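View pics/e_sc.png

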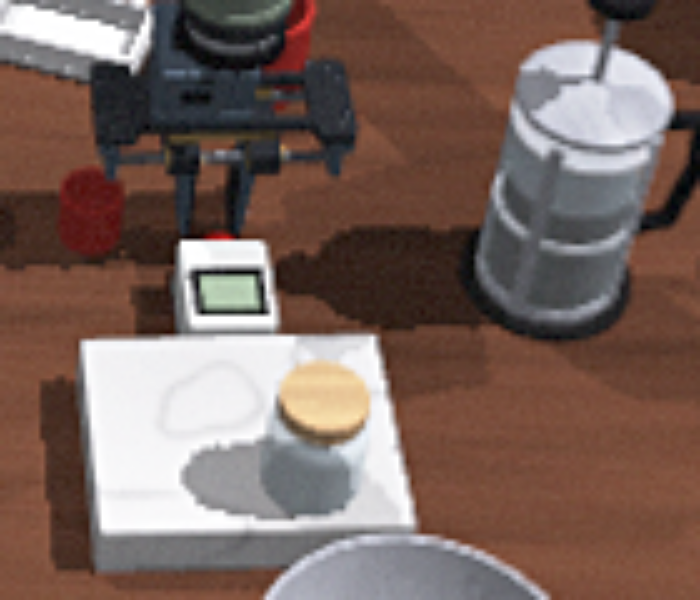

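>>> drive_tool --motion '[[[0.005,0.0004,0],[0,0,0]],[[0.005,0.0004,0],[0,0,0]],[[0.005,0.0004,0],[0,0,0]],[[0.003,0.0003,0],[0,0,0]],[[0.001,0.0001,0],[0,0,0]],[[0.001,0.0001,0],[0,0,0]],[[0.001,0.0001,0],[0,0,0]],[[0.001,0.0001,0],[0,0,0]],[[0.001,0.0001,0],[0,0,0]],[[0.001,0.0001,0],[0,0,0]]]'

```text
time_s: 8.73
ee_pos: [473.3, 195.0, 13.0]
ee_rot: [-180.0, -0.0, 95.1]
force: [0.5, -0.1, 0.7]
gripper_width: 0.4
```

>>> drive_tool --motion '[[[0.001,0.0001,0],[0,0,0]],[[0.001,0.0001,0],[0,0,0]],[[0.001,0.0001,0],[0,0,0]],[[0.001,0.0001,0],[0,0,0]],[[0.001,0.0001,0],[0,0,0]],[[0.001,0.0001,0],[0,0,0]],[[0.0005,0,0],[0,0,0]],[[0.0005,0,0],[0,0,0]],[[0,0,0],[0,0,0]],[[0,0,0],[0,0,0]]]'

```text
time_s: 9.57
ee_pos: [480.0, 195.5, 12.9]
ee_rot: [-180.0, 0.0, 95.0]
force: [-4.2, 0.4, 1.5]
gripper_width: 0.4
```

>>> drive_tool --motion '[[[0.0005,0,0],[0,0,0]],[[0.0005,0,0],[0,0,0]],[[0.0005,0,0],[0,0,0]],[[0.0005,0,0],[0,0,0]],[[0.0005,0,0],[0,0,0]],[[0.0005,0,0],[0,0,0]],[[0,0,0],[0,0,0]],[[0,0,0],[0,0,0]],[[0,0,0],[0,0,0]],[[0,0,0],[0,0,0]]]'

```text
time_s: 10.4
ee_pos: [483.1, 195.5, 12.9]
ee_rot: [-180.0, 0.0, 95.1]
force: [-4.4, -0.1, 0.7]
gripper_width: 0.3
```

>>> drive_tool --motion '[[[0.0005,0,0],[0,0,0]],[[0.0005,0,0],[0,0,0]],[[0.0005,0,0],[0,0,0]],[[0.0005,0,0],[0,0,0]],[[0.0005,0,0],[0,0,0]],[[0.0005,0,0],[0,0,0]],[[0,0,0],[0,0,0]],[[0,0,0],[0,0,0]],[[0,0,0],[0,0,0]],[[0,0,0],[0,0,0]]]'

```text
time_s: 11.23
ee_pos: [483.7, 195.4, 12.9]
ee_rot: [-179.7, 0.0, 95.0]
force: [-10.4, 0.6, 5.2]
gripper_width: 0.3
```

>>> drive_tool --motion '[[[0,0,0],[0,0,0]],[[0,0,0],[0,0,0]],[[-0.01,0,0],[0,0,0]],[[-0.02,0,0],[0,0,0]],[[-0.02,0,0.03],[0,0,0]],[[0,0,0.041],[0,0,0]],[[0,0,0.041],[0,0,0]],[[0.008,0,0.04],[0,0,0]],[[0.03,-0.01,0.02],[0,0,0]],[[0.03,-0.02,0.02],[0,0,0]]]'

```text
time_s: 12.07
ee_pos: [507.6, 167.5, 209.2]
ee_rot: [179.4, -0.2, 95.2]
force: [1.0, 0.4, -1.3]
gripper_width: 0.2
```

>>> drive_tool --motion '[[[0.018,-0.032,0.011],[0,0,0]],[[0.018,-0.032,0.011],[0,0,0]],[[0.018,-0.032,0.011],[0,0,0]],[[0.018,-0.032,0.011],[0,0,0]],[[0.018,-0.032,0.011],[0,0,0]],[[0.018,-0.032,0.011],[0,0,0]],[[0.018,-0.032,0.011],[0,0,0]],[[0.018,-0.032,0.011],[0,0,0]],[[0.018,-0.032,0.011],[0,0,0]],[[0.018,-0.032,0.011],[0,0,0]]]' --claw 1

```text
time_s: 12.9
ee_pos: [686.7, -156.8, 316.6]
ee_rot: [179.7, 0.1, 95.0]
force: [1.5, 0.4, 0.8]
gripper_width: 64.3
```

Run:
```python
from h import *
import pickle
s=env.state(); print(s['time_s'],s['ee_pos'],s['ee_rot'],s['qvel'].max())
P=cam('wrist'); pickle.dump(P,open('w2.pkl','wb')); cv2.imwrite('pics/w2.png',env.grab_frame('wrist')[:,:,::-1])
```

```text
12.9 [ 686.74902915 -156.84127342  316.552872  ] [1.79661788e+02 1.34573622e-01 9.50248387e+01] 37.61224822839604
```

View pics/w2.png

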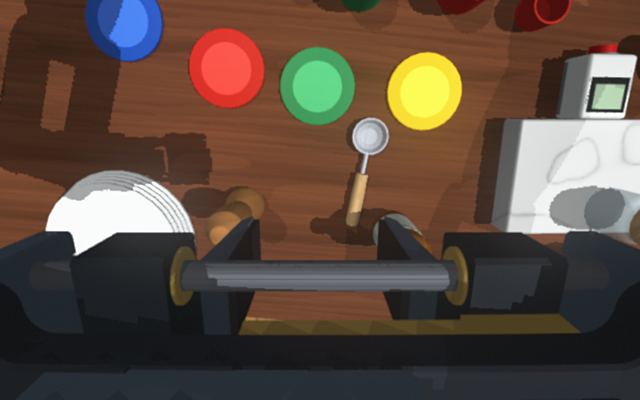

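The wrist view shows the saucers: blue (124,18), red (227,67), green (317,86) and yellow (424,91). The timer is flush with the slab. I'll move back so the cups come into view.

>>> drive_tool --motion '[[[-0.02,-0.003,0],[0,0,0]],[[-0.03,-0.004,0],[0,0,0]],[[-0.03,-0.004,0],[0,0,0]],[[-0.02,0,0],[0,0,0]],[[-0.01,0,0],[0,0,0]],[[0,0,0],[0,0,0]],[[0,0,0],[0,0,0]],[[0,0,0],[0,0,0]],[[0,0,0],[0,0,0]],[[0,0,0],[0,0,0]]]'

```text
time_s: 13.78
ee_pos: [575.5, -165.3, 314.4]
ee_rot: [180.0, -0.0, 95.1]
force: [0.2, -0.0, -0.4]
gripper_width: 91.2
```

Run:
```python
from h import *
import pickle
s=env.state(); print(s['time_s'],s['ee_pos'],s['ee_rot'],s['qvel'].max())
P=cam('wrist'); pickle.dump(P,open('w3.pkl','wb')); im=env.grab_frame('wrist'); cv2.imwrite('pics/w3.png',im[:,:,::-1])
for nm,z,T in(('saucer',6,dict(red=(570,-292),green=(579,-168),yellow=(572,-18),blue=(518,-433))),('cup',62,dict(red=(438,5),green=(447,-123),yellow=(422,-219),blue=(427,-314)))):
  for c,xy in T.items():
    q=proj(P,[*xy,z/2]); print(nm,c,q.round())
    r=near(im,c,q,60)
    if r: print('   ',r[0].round(1),r[1],onz(P,r[0],z if z==6 else 31)[:2].round(1))
```

```text
13.7833 [ 575.50428714 -165.28616154  314.41443041] [ 1.79998200e+02 -7.40459795e-03  9.50894734e+01] 0.2781808434019357
saucer red [232. 155.]
    [229.6 150.6] [ 194  115   72   72 2712] [ 563.7 -294.9]
saucer green [316. 168.]
    [315.6 167. ] [ 281  132   70   70 3864] [ 576.6 -169.3]
saucer yellow [418. 173.]
    [420.8 173.3] [ 375  136   94   81 4793] [572.2 -14.6]
saucer blue [134. 110.]
    [132.2 106.3] [  96   69   74   76 4396] [ 513.4 -433.5]
cup red [458.  76.]
    [461.6  75. ] [ 428   46   67   56 2896] [436.1   9.5]
cup green [360.  74.]
    [361.6  71.2] [ 335   43   54   57 2389] [ 443.4 -120.8]
cup yellow [287.  46.]
    [286.5  45.2] [ 258   13   57   65 2838] [ 420.9 -219.6]
cup blue [212.  44.]
    [208.2  40.2] [ 177    8   65   64 3033] [ 423.3 -319.1]
```

View pics/w3.png

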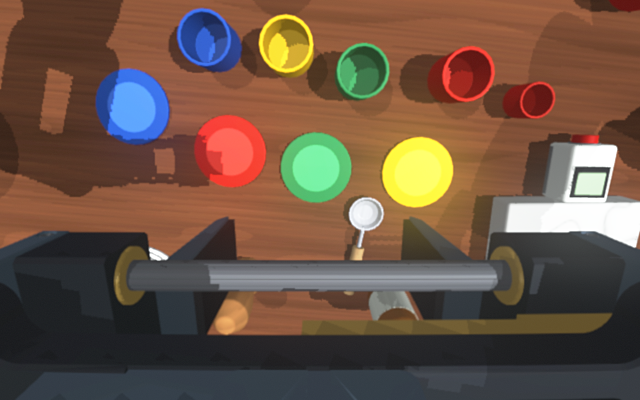

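Everything agrees to a few mm. Red cup first, gripped with the jaws along x.

>>> drive_tool --motion '[[[-0.0138,0.0172,-0.012],[0,0,-0.12]],[[-0.0138,0.0172,-0.012],[0,0,-0.12]],[[-0.0138,0.0172,-0.012],[0,0,-0.12]],[[-0.0138,0.0172,-0.012],[0,0,-0.12]],[[-0.0138,0.0172,-0.012],[0,0,-0.12]],[[-0.0138,0.0172,-0.012],[0,0,-0.12]],[[-0.0138,0.0172,-0.012],[0,0,-0.12]],[[-0.0138,0.0172,-0.012],[0,0,-0.12]],[[-0.0138,0.0172,-0.012],[0,0,-0.12]],[[-0.0138,0.0172,-0.012],[0,0,-0.12]]]' --claw 1

```text
time_s: 14.67
ee_pos: [436.1, 7.4, 194.4]
ee_rot: [180.0, -0.0, 26.0]
force: [0.1, -0.2, 1.0]
gripper_width: 91.2
```

>>> drive_tool --motion '[[[0,0,0],[0,0,-0.115]],[[0,0,-0.02],[0,0,-0.115]],[[0,0,-0.02],[0,0,-0.115]],[[0,0,-0.02],[0,0,-0.115]],[[0,0,-0.02],[0,0,0]],[[0,0,-0.02],[0,0,0]],[[0,0,-0.02],[0,0,0]],[[0,0,-0.02],[0,0,0]],[[0,0,-0.02],[0,0,0]],[[0,0,-0.01],[0,0,0]]]'

```text
time_s: 15.5
ee_pos: [435.7, 6.8, 22.9]
ee_rot: [-180.0, 0.2, -0.0]
force: [-0.4, 0.4, 0.1]
gripper_width: 91.3
```

>>> drive_tool --motion '[[[0,0,-0.004],[0,0,0]],[[0,0,0],[0,0,0]],[[0,0,0],[0,0,0]],[[0,0,0],[0,0,0]],[[0,0,0],[0,0,0]],[[0,0,0],[0,0,0]],[[0,0,0],[0,0,0]],[[0,0,0],[0,0,0]],[[0,0,0],[0,0,0]],[[0,0,0],[0,0,0]]]' --claw 0 --force 20

```text
time_s: 16.33
ee_pos: [437.5, 6.6, 21.8]
ee_rot: [180.0, -0.2, -0.1]
force: [1.2, -0.2, 5.8]
gripper_width: 63.7
```

>>> drive_tool --motion '[[[0,0,0.02],[0,0,0]],[[0,0,0.03],[0,0,0]],[[0,0,0.03],[0,0,0]],[[0.004,-0.01,0.02],[0,0,0]],[[0.01,-0.025,0],[0,0,0]],[[0.014,-0.033,0],[0,0,0]],[[0.014,-0.033,0],[0,0,0]],[[0.014,-0.033,0],[0,0,0]],[[0.014,-0.033,0],[0,0,0]],[[0.014,-0.033,0],[0,0,0]]]'

```text
time_s: 17.17
ee_pos: [519.6, -194.7, 120.2]
ee_rot: [-179.9, 0.1, -0.1]
force: [0.6, -0.2, -1.5]
gripper_width: 63.5
```

>>> drive_tool --motion '[[[0.014,-0.033,0],[0,0,0]],[[0.014,-0.033,0],[0,0,0]],[[0.01,-0.022,0],[0,0,0]],[[0.006,-0.012,0],[0,0,0]],[[0,0,-0.01],[0,0,0]],[[0,0,-0.02],[0,0,0]],[[0,0,-0.02],[0,0,0]],[[0,0,-0.02],[0,0,0]],[[0,0,0],[0,0,0]],[[0,0,0],[0,0,0]]]'

```text
time_s: 18.0
ee_pos: [562.5, -291.6, 49.2]
ee_rot: [-179.8, 0.3, -0.0]
force: [-0.2, -0.2, -1.2]
gripper_width: 63.1
```

Run:
```python
from h import *
s=env.state(); print(s['ee_pos'],s['gripper_width'])
cv2.imwrite('pics/f_sc.png',cv2.resize(env.grab_frame('scene')[160:265,180:345,::-1],None,fx=4.8,fy=4.8))
cv2.imwrite('pics/f_sd.png',cv2.resize(env.grab_frame('side')[150:270,290:440,::-1],None,fx=5,fy=5))
```

```text
[ 562.52917752 -291.60084736   49.18760909] 63.05356096197512
```

View pics/f_sd.png

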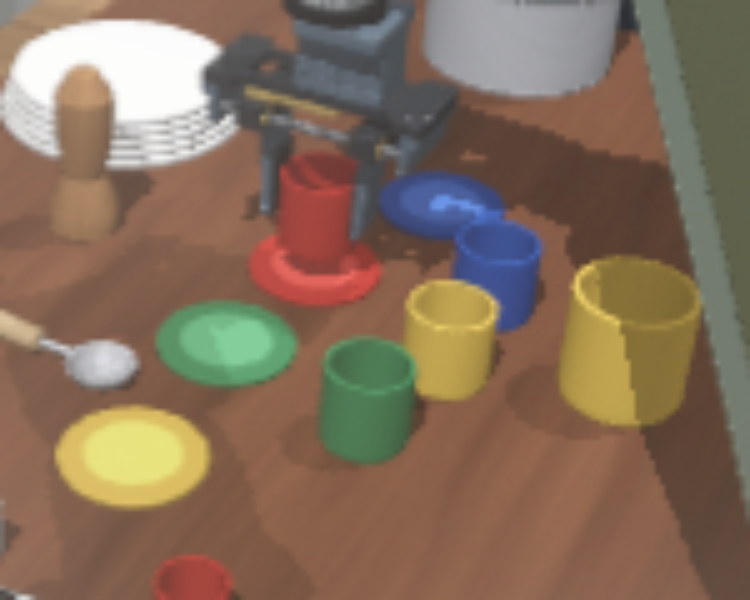

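View pics/f_sc.png

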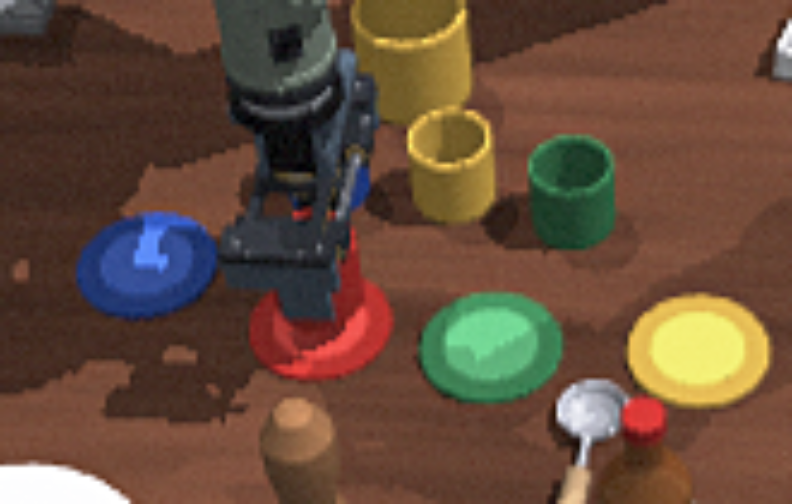

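>>> drive_tool --motion '[[[0.001,-0.001,-0.006],[0,0,0]],[[0.001,0,-0.006],[0,0,0]],[[0,0,-0.005],[0,0,0]],[[0,0,-0.003],[0,0,0]],[[0,0,-0.002],[0,0,0]],[[0,0,0],[0,0,0]],[[0,0,0],[0,0,0]],[[0,0,0],[0,0,0]],[[0,0,0],[0,0,0]],[[0,0,0],[0,0,0]]]'

```text
time_s: 18.93
ee_pos: [566.5, -294.5, 29.2]
ee_rot: [180.0, -0.0, -0.1]
force: [-0.3, 0.1, -1.7]
gripper_width: 63.2
```

>>> drive_tool --motion '[[[0,0,0],[0,0,0]],[[0,0,0],[0,0,0]],[[0,0,0],[0,0,0]],[[0,0,0],[0,0,0]],[[0,0,0],[0,0,0]],[[0,0,0.01],[0,0,0]],[[0,0,0.02],[0,0,0]],[[0,0,0.03],[0,0,0]],[[0,0,0.03],[0,0,0]],[[0,0,0.03],[0,0,0]]]' --claw 1

```text
time_s: 19.77
ee_pos: [566.2, -294.3, 151.0]
ee_rot: [180.0, -0.0, -0.1]
force: [0.7, 0.6, -0.7]
gripper_width: 90.7
```

>>> drive_tool --motion '[[[-0.02,0.028,0],[0,0,0]],[[-0.02,0.029,0],[0,0,0]],[[-0.02,0.029,0],[0,0,0]],[[-0.02,0.029,0],[0,0,0]],[[-0.02,0.029,0],[0,0,0]],[[-0.02,0.028,0],[0,0,0]],[[0,0,-0.01],[0,0,0]],[[0,0,-0.02],[0,0,0]],[[0,0,-0.02],[0,0,0]],[[0,0,0],[0,0,0]]]'

```text
time_s: 20.6
ee_pos: [444.1, -121.5, 97.1]
ee_rot: [-179.9, 0.3, -0.0]
force: [-0.2, 1.0, 0.1]
gripper_width: 91.3
```

```bash
cat > chk.py <<'E'
from h import *
import sys
s=env.state(); print(s['time_s'],s['ee_pos'].round(1))
I={n:env.grab_frame(n) for n in('scene','side')}; P={n:cam(n) for n in I}
for n in I: cv2.imwrite(f'pics/{sys.argv[1]}_{n}.png',I[n][:,:,::-1])
C=dict(red=(437,6),green=(446,-122),yellow=(422,-219),blue=(425,-316)); S=dict(red=(566,-293),green=(578,-168),yellow=(572,-18),blue=(516,-433))
for c in C:
  for n in I:
    for k,xy,z in(('table',C[c],31),('saucer',S[c],37)):
        r=near(I[n],c,proj(P[n],[*xy,z]),16)
        if r and r[1][4]>150: print(c,k,n,r[0].round(1),r[1][2:],onz(P[n],r[0],z)[:2].round(1))
E
python3 chk.py g
python3 - <<'E'
import cv2
a=cv2.imread('pics/g_scene.png'); cv2.imwrite('pics/g1.png',cv2.resize(a[160:265,180:345],None,fx=4.8,fy=4.8))
E
```

```text
20.6 [ 444.1 -121.5   97.1]
red saucer scene [245.7 223. ] [ 30  29 539] [ 577.4 -290.8]
green table scene [299.4 201.8] [ 18  23 273] [ 458.4 -119.3]
green saucer scene [281.7 230.5] [ 30  20 449] [ 602.9 -163.4]
green table side [363.  229.2] [ 18  24 380] [ 447.2 -124.7]
green saucer side [334.8 218.2] [ 27  16 341] [ 556.6 -125.5]
yellow table scene [272.9 191.8] [ 23  29 455] [ 414.3 -221.4]
yellow saucer scene [325.1 231.2] [ 30  21 470] [596.1 -16.8]
yellow table side [379.7 219.1] [ 18  23 252] [ 419.8 -209.5]
yellow saucer side [316.2 239.7] [ 29  18 203] [553.2  12.5]
blue table scene [247.1 193.1] [ 19  24 368] [ 427.2 -314.3]
blue saucer scene [210.2 213.7] [ 29  21 439] [ 542.5 -421.9]
```

View pics/g1.png

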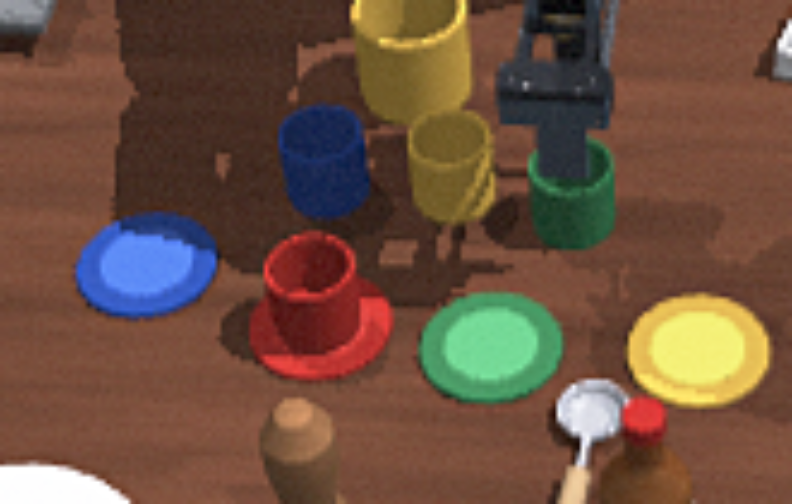

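The red cup stands centred on its saucer once the perspective lean at image x=311/4.8 is allowed for. The gripper is over the green cup.

>>> drive_tool --motion '[[[0,0,-0.02],[0,0,0]],[[0,0,-0.02],[0,0,0]],[[0,0,-0.02],[0,0,0]],[[0,0,-0.012],[0,0,0]],[[0,0,-0.006],[0,0,0]],[[0,0,0],[0,0,0]],[[0,0,0],[0,0,0]],[[0,0,0],[0,0,0]],[[0,0,0],[0,0,0]],[[0,0,0],[0,0,0]]]'

```text
time_s: 21.53
ee_pos: [447.0, -122.6, 21.8]
ee_rot: [180.0, -0.1, -0.1]
force: [-0.6, 0.2, 0.2]
gripper_width: 91.4
```

>>> drive_tool --motion '[[[0,0,0],[0,0,0]],[[0,0,0],[0,0,0]],[[0,0,0],[0,0,0]],[[0,0,0],[0,0,0]],[[0,0,0],[0,0,0]],[[0,0,0],[0,0,0]],[[0,0,0],[0,0,0]],[[0,0,0],[0,0,0]],[[0,0,0],[0,0,0]],[[0,0,0],[0,0,0]]]' --claw 0

```text
time_s: 22.37
ee_pos: [446.5, -122.4, 21.0]
ee_rot: [180.0, -0.0, -0.1]
force: [0.0, 0.7, 0.7]
gripper_width: 62.6
```

>>> drive_tool --motion '[[[0,0,0.02],[0,0,0]],[[0.005,-0.0015,0.02],[0,0,0]],[[0.02,-0.007,0],[0,0,0]],[[0.025,-0.009,0],[0,0,0]],[[0.025,-0.009,0],[0,0,0]],[[0.025,-0.009,0],[0,0,0]],[[0.02,-0.007,0],[0,0,0]],[[0.01,-0.003,0],[0,0,0]],[[0,0,0],[0,0,0]],[[0,0,-0.01],[0,0,0]]]'

```text
time_s: 23.2
ee_pos: [577.1, -168.1, 51.6]
ee_rot: [180.0, -0.1, -0.1]
force: [-0.2, -0.3, -1.8]
gripper_width: 62.8
```

>>> drive_tool --motion '[[[0,0,-0.008],[0,0,0]],[[0,0,-0.006],[0,0,0]],[[0,0,-0.004],[0,0,0]],[[0,0,-0.003],[0,0,0]],[[0,0,-0.0025],[0,0,0]],[[0,0,0],[0,0,0]],[[0,0,0],[0,0,0]],[[0,0,0],[0,0,0]],[[0,0,0],[0,0,0]],[[0,0,0],[0,0,0]]]'

```text
time_s: 24.03
ee_pos: [576.5, -168.0, 27.6]
ee_rot: [180.0, -0.0, -0.1]
force: [0.2, 0.2, -1.9]
gripper_width: 62.8
```

>>> drive_tool --motion '[[[0,0,0],[0,0,0]],[[0,0,0],[0,0,0]],[[0,0,0],[0,0,0]],[[0,0,0],[0,0,0]],[[0,0,0],[0,0,0]],[[0,0,0.01],[0,0,0]],[[0,0,0.02],[0,0,0]],[[0,0,0.03],[0,0,0]],[[0,0,0.03],[0,0,0]],[[0,0,0.03],[0,0,0]]]' --claw 1

```text
time_s: 24.87
ee_pos: [576.2, -167.8, 149.5]
ee_rot: [180.0, -0.0, -0.1]
force: [1.3, -0.2, -0.9]
gripper_width: 91.3
```

>>> drive_tool --motion '[[[-0.0216,-0.0211,0],[0,0,0]],[[-0.0216,-0.0211,0],[0,0,0]],[[-0.0216,-0.0211,0],[0,0,0]],[[-0.0216,-0.0211,0],[0,0,0]],[[-0.0216,-0.0211,0],[0,0,0]],[[-0.0216,-0.0211,0],[0,0,0]],[[-0.0216,-0.0211,0],[0,0,0]],[[0,0,-0.02],[0,0,0]],[[0,0,-0.02],[0,0,0]],[[0,0,0],[0,0,0]]]'

```text
time_s: 25.7
ee_pos: [422.8, -314.6, 105.2]
ee_rot: [-179.8, 0.3, -0.1]
force: [-1.2, 1.2, -0.5]
gripper_width: 91.5
```

```bash
python3 chk.py i
python3 - <<'E'
import cv2
a=cv2.imread('pics/i_scene.png'); cv2.imwrite('pics/i1.png',cv2.resize(a[160:265,180:345],None,fx=4.8,fy=4.8))
E
```

```text
25.7 [ 422.8 -314.6  105.2]
red saucer scene [245.7 223.2] [ 30  28 531] [ 578.2 -290.9]
green saucer scene [281.5 227.4] [ 29  28 588] [ 589.2 -166. ]
green saucer side [334.4 214.8] [ 27  26 416] [ 567.5 -143.3]
yellow table scene [272.9 191.8] [ 22  29 451] [ 413.9 -221.3]
yellow saucer scene [325.1 231.2] [ 30  21 311] [596.1 -16.8]
yellow table side [379.1 217.7] [ 19  24 375] [ 424.8 -216.4]
yellow saucer side [316.2 239.7] [ 29  18 184] [553.3  12.4]
blue table scene [247.7 194. ] [ 19  24 323] [ 431.7 -311.2]
blue saucer scene [210.2 213.7] [ 29  21 438] [ 542.6 -421.9]
blue table side [388.2 200.5] [ 23  27 333] [ 437.3 -341.3]
blue saucer side [378.  191.1] [ 25  16 274] [ 494.  -376.3]
```

View pics/i1.png

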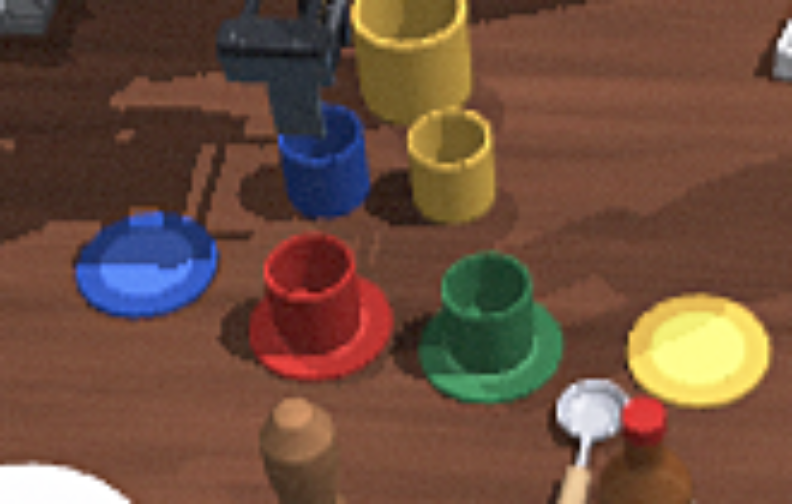

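View pics/i_side.png

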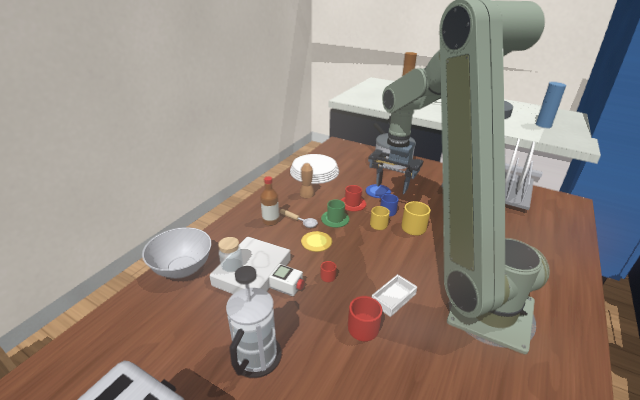

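Red and green sit on their saucers. Blue is still in place and the gripper is above it.

>>> drive_tool --motion '[[[0,0,-0.02],[0,0,0]],[[0,0,-0.02],[0,0,0]],[[0,0,-0.02],[0,0,0]],[[0,0,-0.0165],[0,0,0]],[[0,0,-0.01],[0,0,0]],[[0,0,0],[0,0,0]],[[0,0,0],[0,0,0]],[[0,0,0],[0,0,0]],[[0,0,0],[0,0,0]],[[0,0,0],[0,0,0]]]'

```text
time_s: 26.63
ee_pos: [425.8, -316.1, 22.1]
ee_rot: [179.9, -0.1, -0.1]
force: [1.0, 0.5, -0.4]
gripper_width: 91.0
```

>>> drive_tool --motion '[[[0,0,0],[0,0,0]],[[0,0,0],[0,0,0]],[[0,0,0],[0,0,0]],[[0,0,0],[0,0,0]],[[0,0,0],[0,0,0]],[[0,0,0],[0,0,0]],[[0,0,0],[0,0,0]],[[0,0,0],[0,0,0]],[[0,0,0],[0,0,0]],[[0,0,0],[0,0,0]]]' --claw 0

```text
time_s: 27.47
ee_pos: [425.3, -315.7, 21.0]
ee_rot: [180.0, -0.0, -0.1]
force: [1.0, -0.3, 1.2]
gripper_width: 64.1
```

>>> drive_tool --motion '[[[0,0,0.02],[0,0,0]],[[0.005,-0.006,0.02],[0,0,0]],[[0.015,-0.02,0],[0,0,0]],[[0.02,-0.026,0],[0,0,0]],[[0.02,-0.026,0],[0,0,0]],[[0.015,-0.02,0],[0,0,0]],[[0.01,-0.013,0],[0,0,0]],[[0.005,-0.006,0],[0,0,0]],[[0,0,0],[0,0,0]],[[0,0,-0.01],[0,0,0]]]'

```text
time_s: 28.3
ee_pos: [515.4, -432.6, 51.8]
ee_rot: [179.9, -0.1, -0.1]
force: [-0.1, 0.3, -2.4]
gripper_width: 63.8
```

>>> drive_tool --motion '[[[0,0,-0.008],[0,0,0]],[[0,0,-0.006],[0,0,0]],[[0,0,-0.004],[0,0,0]],[[0,0,-0.003],[0,0,0]],[[0,0,-0.0025],[0,0,0]],[[0,0,0],[0,0,0]],[[0,0,0],[0,0,0]],[[0,0,0],[0,0,0]],[[0,0,0],[0,0,0]],[[0,0,0],[0,0,0]]]'

```text
time_s: 29.13
ee_pos: [515.2, -432.7, 27.6]
ee_rot: [180.0, -0.0, -0.1]
force: [0.6, -0.4, -1.9]
gripper_width: 63.5
```

>>> drive_tool --motion '[[[0,0,0],[0,0,0]],[[0,0,0],[0,0,0]],[[0,0,0],[0,0,0]],[[0,0,0],[0,0,0]],[[0,0,0],[0,0,0]],[[0,0,0.01],[0,0,0]],[[0,0,0.02],[0,0,0]],[[0,0,0.03],[0,0,0]],[[0,0,0.03],[0,0,0]],[[0,0,0.03],[0,0,0]]]' --claw 1

```text
time_s: 29.97
ee_pos: [515.1, -432.5, 149.5]
ee_rot: [180.0, -0.0, -0.1]
force: [-0.4, -0.7, -0.3]
gripper_width: 91.1
```

>>> drive_tool --motion '[[[-0.0093,0.0213,0.005],[0,0,0.12]],[[-0.0093,0.0213,0.005],[0,0,0.12]],[[-0.0093,0.0214,0],[0,0,0.12]],[[-0.0093,0.0214,0],[0,0,0.12]],[[-0.0093,0.0214,0],[0,0,0.12]],[[-0.0093,0.0214,0],[0,0,0.12]],[[-0.0093,0.0214,0],[0,0,0.12]],[[-0.0093,0.0214,0],[0,0,0.12]],[[-0.0093,0.0214,0],[0,0,0.12]],[[-0.0093,0.0214,0],[0,0,0.12]]]'

```text
time_s: 30.8
ee_pos: [421.7, -217.9, 158.4]
ee_rot: [179.9, 0.0, 69.0]
force: [0.6, -0.0, 0.9]
gripper_width: 91.7
```

>>> drive_tool --motion '[[[0,0,0],[0,0,0.12]],[[0,0,-0.02],[0,0,0.12]],[[0,0,-0.02],[0,0,0]],[[0,0,-0.01],[0,0,0]],[[0,0,0],[0,0,0]],[[0,0,0],[0,0,0]],[[0,0,0],[0,0,0]],[[0,0,0],[0,0,0]],[[0,0,0],[0,0,0]],[[0,0,0],[0,0,0]]]'

```text
time_s: 31.63
ee_pos: [422.5, -219.0, 108.1]
ee_rot: [179.9, 0.0, 82.4]
force: [0.1, -0.8, 0.2]
gripper_width: 91.4
```

```bash
python3 chk.py j
python3 - <<'E'
import cv2
a=cv2.imread('pics/j_scene.png'); cv2.imwrite('pics/j1.png',cv2.resize(a[160:265,180:345],None,fx=4.8,fy=4.8))
a=cv2.imread('pics/j_side.png'); cv2.imwrite('pics/j2.png',cv2.resize(a[150:270,290:440],None,fx=5,fy=5))
E
```

```text
31.6333 [ 422.5 -219.   108.1]
red saucer scene [245.8 223.2] [ 30  28 541] [ 578.2 -290.6]
green saucer scene [281.5 227.3] [ 29  29 592] [ 588.9 -165.9]
green saucer side [334.7 214.6] [ 27  27 443] [ 567.1 -144.7]
yellow table scene [272.9 191.7] [ 22  29 447] [ 413.5 -221.4]
yellow saucer scene [325.1 231.2] [ 30  21 470] [596.1 -16.8]
yellow table side [379.2 217.9] [ 20  23 370] [ 424.1 -215.5]
yellow saucer side [316.2 239.7] [ 29  18 206] [553.3  12.4]
blue saucer scene [209.6 210.5] [ 29  29 588] [ 527.6 -427.7]
```

View pics/j1.png

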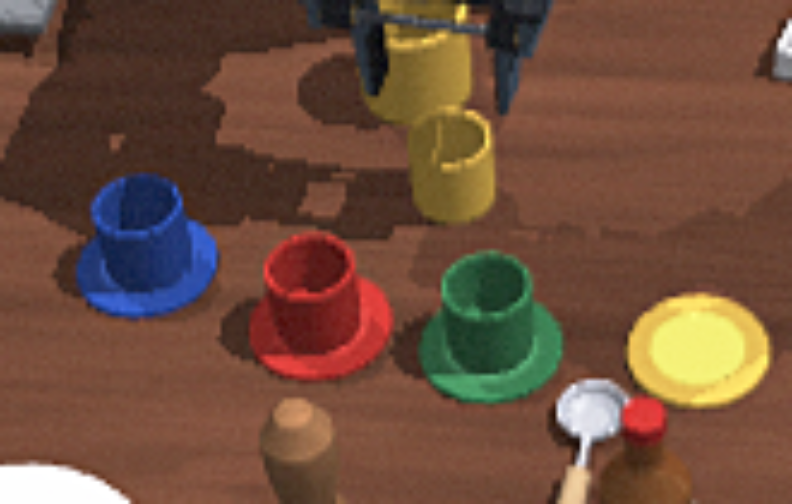

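View pics/j2.png

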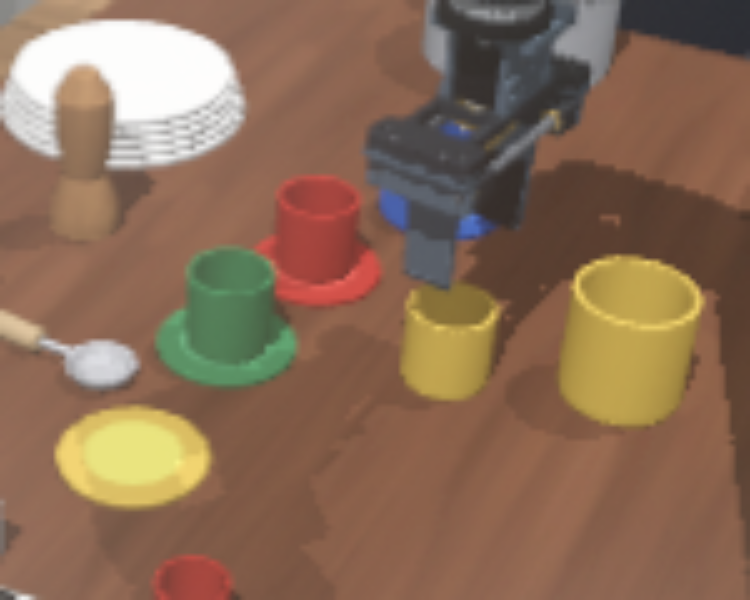

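>>> drive_tool --motion '[[[0,0,-0.02],[0,0,0]],[[0,0,-0.02],[0,0,0]],[[0,0,-0.02],[0,0,0]],[[0,0,-0.0165],[0,0,0]],[[0,0,-0.01],[0,0,0]],[[0,0,0],[0,0,0]],[[0,0,0],[0,0,0]],[[0,0,0],[0,0,0]],[[0,0,0],[0,0,0]],[[0,0,0],[0,0,0]]]'

```text
time_s: 32.57
ee_pos: [422.8, -219.1, 21.8]
ee_rot: [179.9, 0.0, 82.4]
force: [-0.1, -0.2, 0.2]
gripper_width: 91.7
```

>>> drive_tool --motion '[[[0,0,0],[0,0,0]],[[0,0,0],[0,0,0]],[[0,0,0],[0,0,0]],[[0,0,0],[0,0,0]],[[0,0,0],[0,0,0]],[[0,0,0],[0,0,0]],[[0,0,0],[0,0,0]],[[0,0,0],[0,0,0]],[[0,0,0],[0,0,0]],[[0,0,0],[0,0,0]]]' --claw 0

```text
time_s: 33.4
ee_pos: [422.1, -218.7, 21.0]
ee_rot: [-180.0, -0.0, 82.4]
force: [-0.1, 0.9, 3.2]
gripper_width: 63.4
```

>>> drive_tool --motion '[[[0,0,0.025],[0,0,0]],[[0,0,0.025],[0,0,0]],[[0.012,0.016,0],[0,0,0]],[[0.02,0.027,0],[0,0,0]],[[0.023,0.031,0],[0,0,0]],[[0.023,0.031,0],[0,0,0]],[[0.023,0.031,0],[0,0,0]],[[0.023,0.031,0],[0,0,0]],[[0.016,0.021,0],[0,0,0]],[[0.0095,0.0125,0],[0,0,0]]]'

```text
time_s: 34.23
ee_pos: [573.4, -15.9, 70.4]
ee_rot: [180.0, -0.0, 82.6]
force: [0.1, 0.4, -1.9]
gripper_width: 63.2
```

>>> drive_tool --motion '[[[0,0,0],[0,0,0]],[[0,0,-0.01],[0,0,0]],[[0,0,-0.01],[0,0,0]],[[0,0,-0.01],[0,0,0]],[[0,0,-0.006],[0,0,0]],[[0,0,-0.004],[0,0,0]],[[0,0,-0.0035],[0,0,0]],[[0,0,0],[0,0,0]],[[0,0,0],[0,0,0]],[[0,0,0],[0,0,0]]]'

```text
time_s: 35.07
ee_pos: [571.9, -18.4, 27.6]
ee_rot: [180.0, -0.0, 82.4]
force: [-0.4, -0.2, -1.0]
gripper_width: 63.5
```

>>> drive_tool --motion '[[[0,0,0],[0,0,0]],[[0,0,0],[0,0,0]],[[0,0,0],[0,0,0]],[[0,0,0],[0,0,0]],[[0,0,0],[0,0,0]],[[0,0,0.01],[0,0,0]],[[0,0,0.02],[0,0,0]],[[0,0,0.03],[0,0,0]],[[0,0,0.03],[0,0,0]],[[0,0,0.03],[0,0,0]]]' --claw 1

```text
time_s: 35.9
ee_pos: [571.4, -18.3, 149.5]
ee_rot: [180.0, -0.0, 82.4]
force: [-0.4, -0.3, -0.1]
gripper_width: 91.3
```

>>> drive_tool --motion '[[[0,0,0.041],[0,0,0]],[[0,0,0.041],[0,0,0]],[[0,0,0.041],[0,0,0]],[[0.02,-0.024,0.01],[0,0,0]],[[0.02,-0.024,0.01],[0,0,0]],[[0.02,-0.024,0.01],[0,0,0]],[[0.02,-0.024,0.01],[0,0,0]],[[0.01,-0.024,0.01],[0,0,0]],[[0.01,-0.02,0],[0,0,0]],[[0,0,0],[0,0,0]]]'

```text
time_s: 36.73
ee_pos: [672.9, -162.3, 320.7]
ee_rot: [179.9, 0.1, 82.2]
force: [-0.3, 0.6, -0.9]
gripper_width: 91.2
```

Run:
```python
from h import *
import pickle
s=env.state(); print(s['time_s'],s['ee_pos'],s['ee_rot'])
P=cam('wrist'); pickle.dump(P,open('w4.pkl','wb')); im=env.grab_frame('wrist'); cv2.imwrite('pics/w4.png',im[:,:,::-1])
sc=env.grab_frame('scene'); cv2.imwrite('pics/k_scene.png',sc[:,:,::-1])
cv2.imwrite('pics/k1.png',cv2.resize(sc[160:285,180:485,::-1],None,fx=2.6,fy=2.6))
```

```text
36.7333 [ 672.94189192 -162.33901856  320.68090642] [1.79891481e+02 1.19498438e-01 8.22412811e+01]
```

View pics/w4.png

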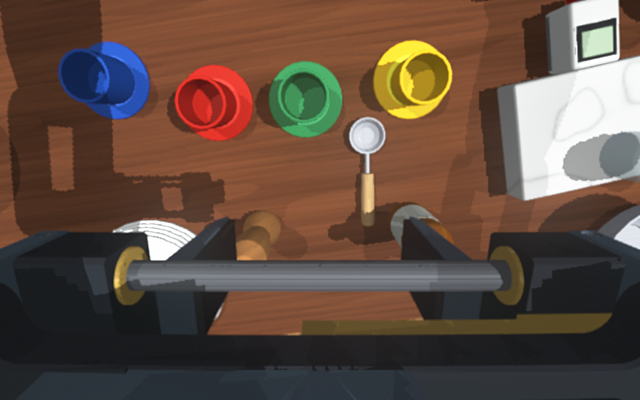

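View pics/k1.png

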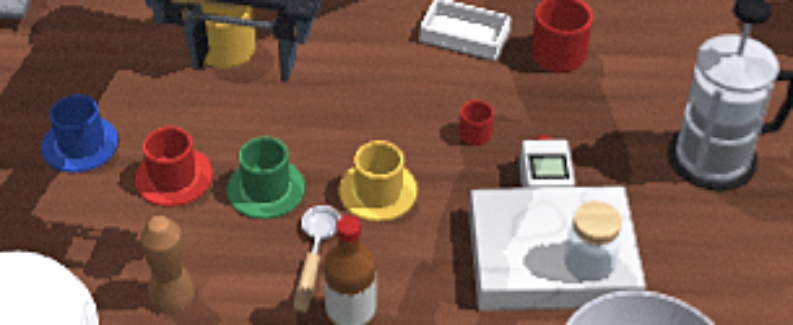

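All four cups stand on their own saucers and the timer is flush with the slab. I'll measure the rim-to-saucer offsets in an enlarged view.

Run:
```python
from h import *
im=cv2.imread('pics/w4.png')
a=cv2.resize(im[30:150,50:250],None,fx=4,fy=4,interpolation=cv2.INTER_CUBIC); cv2.imwrite('pics/w4a.png',a)
a=cv2.resize(im[30:150,260:460],None,fx=4,fy=4,interpolation=cv2.INTER_CUBIC); cv2.imwrite('pics/w4b.png',a)
```

```text
(no output)
```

View pics/w4a.png

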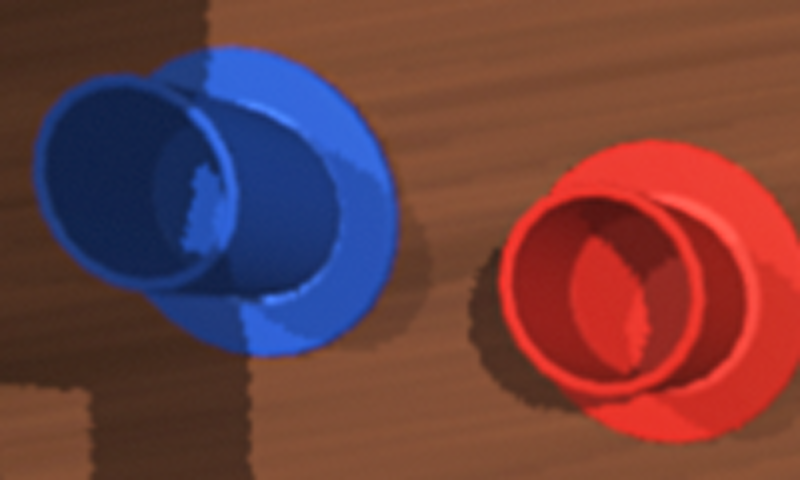

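View pics/w4b.png

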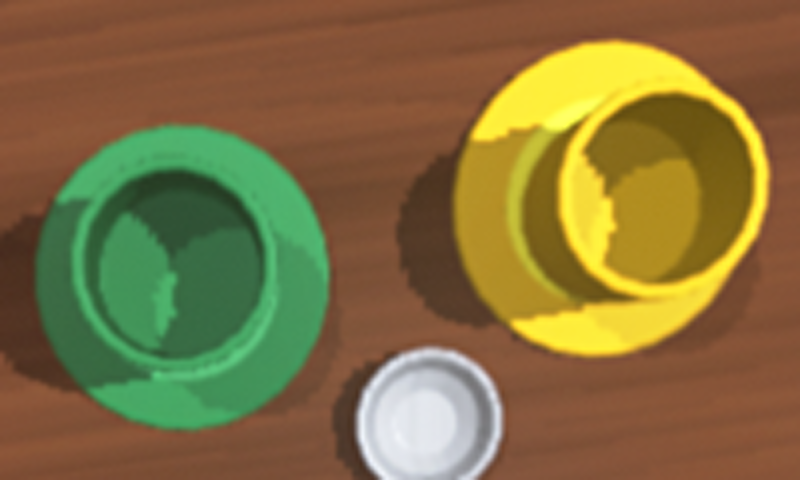

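Run:
```python
from h import *
import pickle
P=pickle.load(open('w4.pkl','rb'))
u=lambda p,o:(np.array(p)+.5)/4-.5+np.array(o)
A=(50,30);B=(260,30)
for n,o,rim,sau in(('blue',A,(136,183),(246,201)),('red',A,(602,291),(665,291)),('green',B,(174,270),(183,278)),('yellow',B,(664,191),(600,198))):
    r=onz(P,u(rim,o),68)[:2]; s=onz(P,u(sau,o),6)[:2]; print(n,r.round(1),s.round(1),np.hypot(*(r-s)).round(1))
```

```text
blue [ 514.9 -430.8] [ 513.4 -434.4] 3.9
red [ 566.5 -295.6] [ 564.2 -294.4] 2.6
green [ 578.  -168.7] [ 577.3 -168.4] 0.8
yellow [575.2 -18.3] [570.4 -20.9] 5.5
```

All are within 6 mm. Next is the plunger position from two views.

Run:
```python
from h import *
A=cam('scene');B=cam('side'); c={}
for n,P,q in(('scene',A,(469,163)),('side',B,(245,274))):
    im=cv2.imread(f'pics/a_{n}.png').max(2); y,x=np.mgrid[:400,:640]
    m=((im<75)&(np.hypot(x-q[0],y-q[1])<16)).astype(np.uint8)
    k,l,st,ce=cv2.connectedComponentsWithStats(m); i=1+np.argmax(st[1:,4]); c[n]=ce[i]; print(n,ce[i],st[i],onz(P,ce[i],272)[:2])
print(tri(A,c['scene'],B,c['side']))
```

```text
scene [473.44366197 165.94014085] [462 158  23  20 284] [497.70938348 444.05843288]Traceback (most recent call last):
  File "<stdin>", line 6, in <module>
    return _wrapfunc(a, 'argmax', axis=axis, out=out, **kwds)
    return bound(*args, **kwds)
ValueError: attempt to get argmax of an empty sequence
```

Run:
```python
from h import *
A=cam('scene');B=cam('side')
print(tri(A,(469.05,163.5),B,(245.2,274.8)))
for z in(266,272): print(onz(A,(469.05,163.5),z)[:2],onz(B,(245.2,274.8),z)[:2])
```

```text
(array([480.49480514, 432.44450564, 267.52084105]), np.float64(3.0149754869444476))
[479.93580412 434.1006372 ] [481.17306802 429.73436852]
[486.90977471 431.91981599] [476.75653091 434.28421962]
```

>>> drive_tool --motion '[[[-0.0127,0.0393,0],[0,0,0]],[[-0.0127,0.0393,0],[0,0,0]],[[-0.0127,0.0393,0],[0,0,0]],[[-0.0127,0.0393,0],[0,0,0]],[[-0.0127,0.0393,0],[0,0,0]],[[-0.0127,0.0393,0],[0,0,0]],[[-0.0127,0.0393,0],[0,0,0]],[[-0.0127,0.0393,0],[0,0,0]],[[-0.0127,0.0393,0],[0,0,0]],[[-0.0127,0.0393,0],[0,0,0]]]' --claw 0

```text
time_s: 37.67
ee_pos: [542.1, 237.1, 321.2]
ee_rot: [-180.0, -0.0, 82.5]
force: [0.7, 0.7, -0.4]
gripper_width: 27.7
```

>>> drive_tool --motion '[[[-0.0127,0.0393,0],[0,0,0]],[[-0.0127,0.0393,0],[0,0,0]],[[-0.0127,0.0393,0],[0,0,0]],[[-0.0127,0.0393,0],[0,0,0]],[[-0.0127,0.0393,0],[0,0,0]],[[0,0,0],[0,0,0]],[[0,0,-0.01],[0,0,0]],[[0,0,-0.01],[0,0,0]],[[0,0,0],[0,0,0]],[[0,0,0],[0,0,0]]]'

```text
time_s: 38.5
ee_pos: [481.0, 429.4, 299.5]
ee_rot: [-179.9, 0.1, 82.4]
force: [1.1, -0.7, -0.1]
gripper_width: 0.6
```

Run:
```python
from h import *
s=env.state(); print(s['time_s'],s['ee_pos'],s['gripper_width'])
for n in('scene','side'):
    P=cam(n); im=env.grab_frame(n)[:,:,::-1].copy(); q=proj(P,s['ee_pos']); print(n,q)
    x,y=q.astype(int); x0,y0=max(x-50,0),max(y-40,0)
    cv2.imwrite(f'pics/l_{n}.png',cv2.resize(im[y0:y0+80,x0:x0+100],None,fx=6,fy=6))
```

```text
38.5 [481.03487673 429.42685421 299.53305499] 0.5766472304064731
scene [469.79118961 155.61085638]
side [243.68030541 262.35515871]
```

View pics/l_scene.png

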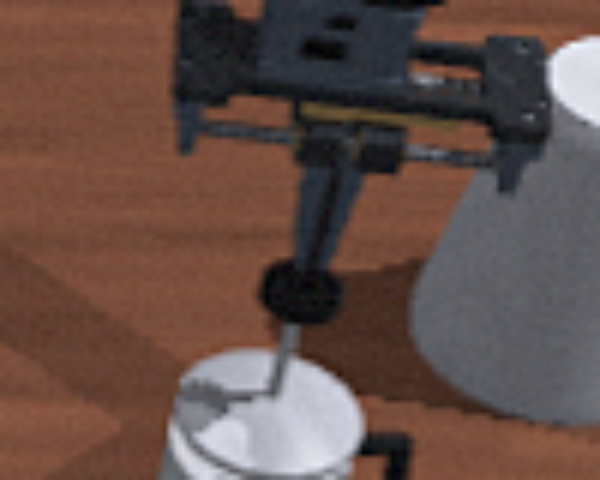

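View pics/l_side.png

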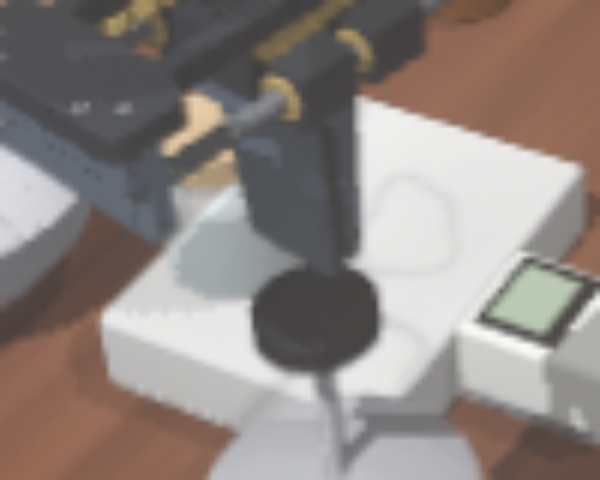

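>>> drive_tool --motion '[[[0,0.001,-0.007],[0,0,0]],[[0,0,-0.007],[0,0,0]],[[0,0,-0.005],[0,0,0]],[[0,0,-0.006],[0,0,0]],[[0,0,-0.008],[0,0,0]],[[0,0,-0.008],[0,0,0]],[[0,0,-0.008],[0,0,0]],[[0,0,-0.008],[0,0,0]],[[0,0,-0.007],[0,0,0]],[[0,0,-0.006],[0,0,0]]]'

```text
time_s: 39.43
ee_pos: [481.2, 431.8, 231.6]
ee_rot: [179.9, -0.0, 82.4]
force: [-0.7, -2.5, 7.3]
gripper_width: 0.4
```

>>> drive_tool --motion '[[[0,0,-0.003],[0,0,0]],[[0,0,-0.002],[0,0,0]],[[0,0,-0.002],[0,0,0]],[[0,0,-0.001],[0,0,0]],[[0,0,-0.001],[0,0,0]],[[0,0,-0.001],[0,0,0]],[[0,0,0],[0,0,0]],[[0,0,0],[0,0,0]],[[0,0,0],[0,0,0]],[[0,0,0],[0,0,0]]]'

```text
time_s: 40.27
ee_pos: [481.2, 431.8, 221.0]
ee_rot: [180.0, 0.0, 82.4]
force: [-0.8, -2.1, 5.1]
gripper_width: 0.7
```

>>> drive_tool --motion '[[[0,0,-0.001],[0,0,0]],[[0,0,-0.001],[0,0,0]],[[0,0,-0.001],[0,0,0]],[[0,0,0],[0,0,0]],[[0,0,0],[0,0,0]],[[0,0,0],[0,0,0]],[[0,0,0],[0,0,0]],[[0,0,0],[0,0,0]],[[0,0,0],[0,0,0]],[[0,0,0],[0,0,0]]]'

```text
time_s: 41.1
ee_pos: [481.3, 431.8, 220.2]
ee_rot: [179.9, -0.1, 82.4]
force: [-2.4, -3.7, 13.1]
gripper_width: 0.2
```

>>> drive_tool --motion '[[[0,0,0.02],[0,0,0]],[[0,0,0.03],[0,0,0]],[[-0.005,-0.0346,0],[0,0,0.031]],[[-0.004,-0.034,0],[0,0,0.031]],[[-0.004,-0.034,0],[0,0,0.031]],[[-0.004,-0.034,0],[0,0,0.031]],[[-0.004,-0.034,0],[0,0,0.031]],[[-0.004,-0.034,0],[0,0,0.031]],[[-0.004,-0.034,0],[0,0,0.031]],[[0,0,0],[0,0,0]]]'

```text
time_s: 41.93
ee_pos: [450.8, 188.8, 267.3]
ee_rot: [-179.9, 0.2, 94.7]
force: [-0.3, 0.4, -0.9]
gripper_width: 0.7
```

>>> drive_tool --motion '[[[0,0,-0.02],[0,0,0]],[[0,0,-0.03],[0,0,0]],[[0,0,-0.03],[0,0,0]],[[0,0,-0.03],[0,0,0]],[[0,0,-0.03],[0,0,0]],[[0,0,-0.03],[0,0,0]],[[0,0,0],[0,0,0]],[[0,0,0],[0,0,0]],[[0,0,0],[0,0,0]],[[0,0,0],[0,0,0]]]'

```text
time_s: 42.77
ee_pos: [453.7, 194.4, 99.3]
ee_rot: [179.8, -0.1, 94.9]
force: [0.5, 0.2, 0.1]
gripper_width: 0.5
```

Run:
```python
from h import *
s=env.state(); print(s['time_s'],s['ee_pos'],s['ee_rot'])
sc=env.grab_frame('scene')[:,:,::-1]; cv2.imwrite('pics/m_sc.png',cv2.resize(sc[150:285,180:490],None,fx=2.5,fy=2.5))
cv2.imwrite('pics/m_sd.png',cv2.resize(env.grab_frame('side')[200:350,200:380,::-1],None,fx=4,fy=4))
cv2.imwrite('pics/m_w.png',env.grab_frame('wrist')[:,:,::-1])
```

```text
42.7667 [453.69152966 194.37333394  99.33926041] [ 1.79778511e+02 -7.76368159e-02  9.48820552e+01]
```

View pics/m_sc.png

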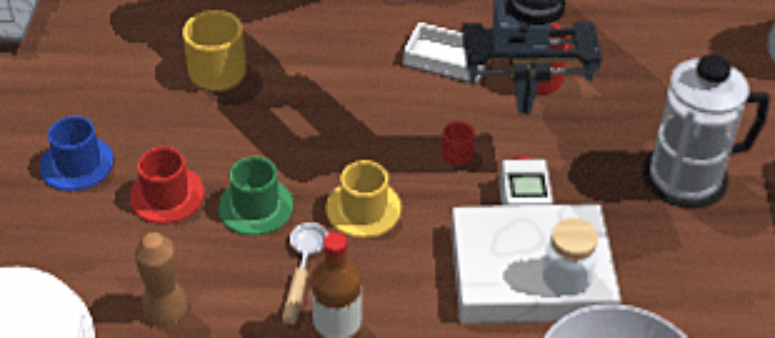

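View pics/m_sd.png

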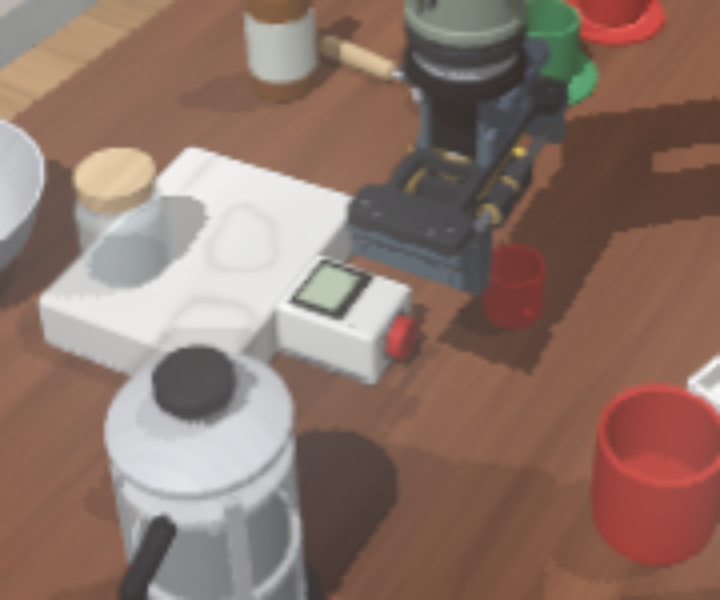

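The plunger knob is down at the lid. The timer is still flush, its button is out, and all four cups are in place. Now for the second press.

>>> drive_tool --motion '[[[0,0,-0.02],[0,0,0]],[[0,0,-0.02],[0,0,0]],[[0,0,-0.02],[0,0,0]],[[0,0,-0.016],[0,0,0]],[[0,0,-0.008],[0,0,0]],[[0,0,0],[0,0,0]],[[0.005,0.0004,0],[0,0,0]],[[0.005,0.0004,0],[0,0,0]],[[0.005,0.0004,0],[0,0,0]],[[0.003,0.0003,0],[0,0,0]]]'

```text
time_s: 43.75
ee_pos: [472.1, 195.6, 14.5]
ee_rot: [179.8, -0.1, 94.9]
force: [0.4, 0.9, 0.4]
gripper_width: 0.4
```

>>> drive_tool --motion '[[[0.001,0.0001,0],[0,0,0]],[[0.001,0.0001,0],[0,0,0]],[[0.001,0.0001,0],[0,0,0]],[[0.001,0.0001,0],[0,0,0]],[[0.001,0.0001,0],[0,0,0]],[[0.001,0.0001,0],[0,0,0]],[[0.001,0.0001,0],[0,0,0]],[[0.001,0.0001,0],[0,0,0]],[[0,0,0],[0,0,0]],[[0,0,0],[0,0,0]]]'

```text
time_s: 44.58
ee_pos: [477.5, 195.8, 13.4]
ee_rot: [-179.9, 0.0, 94.9]
force: [-2.3, 0.1, 1.2]
gripper_width: 0.2
```

>>> drive_tool --motion '[[[0.001,0.0001,0],[0,0,0]],[[0.001,0.0001,0],[0,0,0]],[[0.001,0.0001,0],[0,0,0]],[[0.001,0.0001,0],[0,0,0]],[[0.001,0.0001,0],[0,0,0]],[[0.0005,0,0],[0,0,0]],[[0.0005,0,0],[0,0,0]],[[0.0005,0,0],[0,0,0]],[[0.0005,0,0],[0,0,0]],[[0,0,0],[0,0,0]]]'

```text
time_s: 45.42
ee_pos: [483.4, 196.2, 13.4]
ee_rot: [-179.8, 0.0, 94.9]
force: [-7.4, -0.1, 4.6]
gripper_width: 0.4
```

>>> drive_tool --motion '[[[0.0005,0,0],[0,0,0]],[[0.0005,0,0],[0,0,0]],[[0.0005,0,0],[0,0,0]],[[0,0,0],[0,0,0]],[[0,0,0],[0,0,0]],[[0,0,0],[0,0,0]],[[0,0,0],[0,0,0]],[[0,0,0],[0,0,0]],[[0,0,0],[0,0,0]],[[0,0,0],[0,0,0]]]'

```text
time_s: 46.25
ee_pos: [483.5, 196.0, 13.4]
ee_rot: [-179.6, 0.0, 94.9]
force: [-11.0, 0.5, 8.5]
gripper_width: 0.7
```

Stopped hard at 11 N and the same x as the first press. Now I'll back off and check everything.

>>> drive_tool --motion '[[[0,0,0],[0,0,0]],[[-0.005,0,0],[0,0,0]],[[-0.015,0,0],[0,0,0]],[[-0.02,0,0],[0,0,0]],[[-0.01,0,0.02],[0,0,0]],[[0,0,0.04],[0,0,0]],[[0,0,0.04],[0,0,0]],[[0,0,0.04],[0,0,0]],[[0.02,-0.02,0.03],[0,0,0]],[[0.02,-0.02,0.03],[0,0,0]]]'

```text
time_s: 47.08
ee_pos: [478.5, 156.8, 216.7]
ee_rot: [179.6, -0.1, 95.0]
force: [-0.2, -0.0, -0.1]
gripper_width: 0.6
```

>>> drive_tool --motion '[[[0.02,-0.035,0.01],[0,0,0]],[[0.02,-0.035,0.01],[0,0,0]],[[0.02,-0.035,0.01],[0,0,0]],[[0.02,-0.035,0.01],[0,0,0]],[[0.02,-0.035,0.01],[0,0,0]],[[0.02,-0.035,0.01],[0,0,0]],[[0.02,-0.035,0.01],[0,0,0]],[[0.02,-0.035,0],[0,0,0]],[[0.02,-0.02,0],[0,0,0]],[[0,0,0],[0,0,0]]]'

```text
time_s: 47.92
ee_pos: [660.7, -149.2, 282.1]
ee_rot: [179.8, 0.2, 94.6]
force: [-0.6, 0.1, -0.9]
gripper_width: 0.6
```

>>> drive_tool --motion '[[[0,0,0],[0,0,0]],[[0,0,0],[0,0,0]],[[0,0,0],[0,0,0]],[[0,0,0],[0,0,0]],[[0,0,0],[0,0,0]],[[0,0,0],[0,0,0]],[[0,0,0],[0,0,0]],[[0,0,0],[0,0,0]],[[0,0,0],[0,0,0]],[[0,0,0],[0,0,0]]]'

```text
time_s: 48.75
ee_pos: [656.7, -143.6, 283.5]
ee_rot: [180.0, -0.0, 94.9]
force: [-1.2, 0.1, 0.9]
gripper_width: 0.3
```

Run:
```python
from h import *
s=env.state(); print(s['time_s'],s['ee_pos'],s['force'],abs(s['qvel']).max())
sc=env.grab_frame('scene')[:,:,::-1]; cv2.imwrite('pics/n_sc.png',cv2.resize(sc[150:285,180:490],None,fx=2.5,fy=2.5))
cv2.imwrite('pics/n_sd.png',cv2.resize(env.grab_frame('side')[200:350,200:380,::-1],None,fx=4,fy=4))
cv2.imwrite('pics/n_w.png',env.grab_frame('wrist')[:,:,::-1])
```

```text
48.75 [ 656.67356081 -143.59328358  283.48222387] [-1.1940586   0.14623421  0.86523324] 0.07399111627342835
```

View pics/n_sc.png

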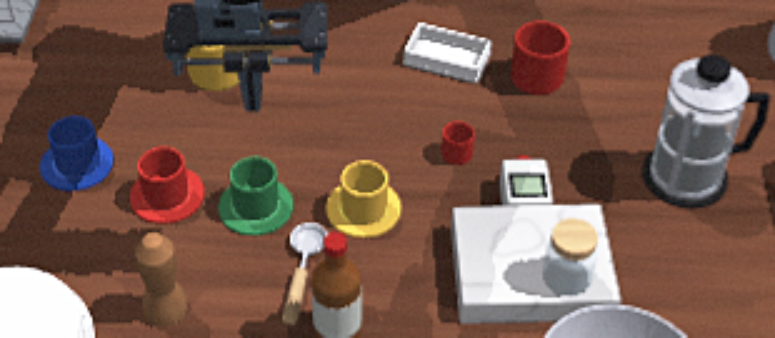

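View pics/n_sd.png

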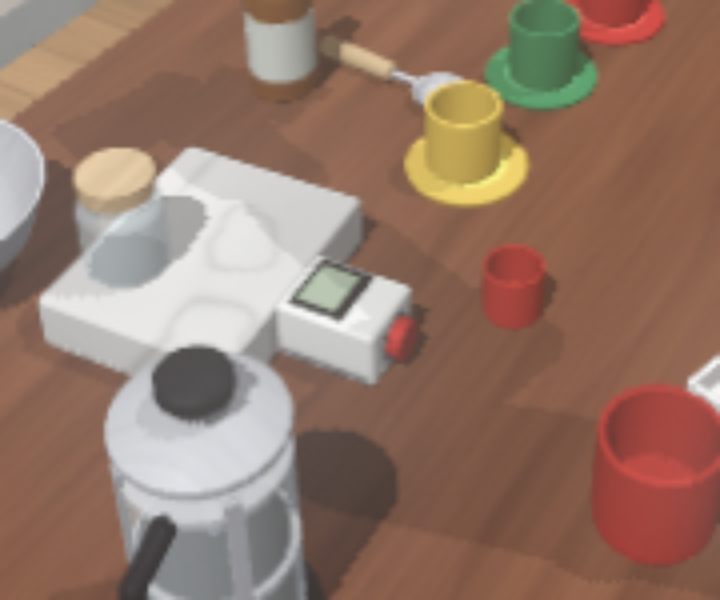

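View pics/n_w.png

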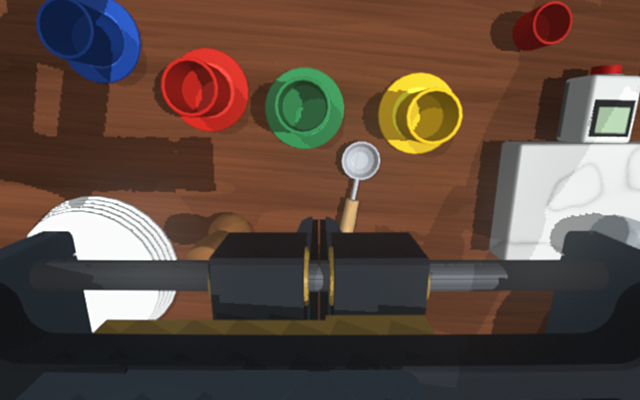

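All four cups stand on their own saucers (wrist view: blue (85,35), red (204,90), green (305,107), yellow (421,112)). The plunger is down, and the timer stands against the slab with its button sprung out at (605,70). The arm is clear at z 283, so I'm handing in.

```bash
python3 -c "
from workcell import env
print(env.job_done())"
```

```text
the job is handed in; nothing more can be done
None
```

The job is handed in, at about 49 s of the 210 s allowed. The interface reports no verdict, so what follows is from my own measurements.

- **Timer, first press:** I set the timer back-first against the slab. The button stopped hard at 10.4 N.
- **Cups:** All four were there: the middle-sized red, green, blue and the smaller yellow. Each went onto the saucer of its own colour. Rim-to-saucer offsets measured about 2.6 mm for red, 0.8 mm for green, 3.9 mm for blue and 5.5 mm for yellow. The limit is 16 mm.
- **Plunger:** I pushed it until it stopped at TCP z = 220.2 mm with 13 N, which matches the 220 mm given for fully down.
- **Timer, second press:** The button stopped at 11 N and at the same place as the first press, to within 0.2 mm.

The last pictures show the cups upright on their saucers, the plunger down, and the button sprung out with the timer flush against the slab. The bystanders look unmoved and the arm was clear of everything. I saw no sign of anything being knocked aside.

The scene camera put x about 4 mm farther than the side and wrist cameras, so I used averages. No check failed.

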